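# Reload the smoker tray, snap in the keeper and shut the lid

### The arm

A 7-joint arm with a two-finger parallel gripper is mounted at the origin on the work surface. World frame = base frame: x ahead of the robot, y to its left, z up, the work surface at z = 0. Lengths are in m, angles in rad, forces in N, time in s.
With the tool pointing down it reaches from about 0.425 to 0.925 m from the base axis. Payload 6.8 kg.
Tool frame: the origin (TCP) lies at the very end of the fingers, on their centre line; the grasp point (between the pads) lies 19 mm behind it; z points along the fingers, y is the line along which they close (so a half turn about z gives the same grasp; the last joint's range is limited). The gripper opens to 85 mm and grips with 20 to 120 N. Pads are 22 mm wide; open, the fingers measure 114 mm over their backs; the gripper's body (76 mm by 85 mm) begins 54 mm behind the grasp point. The pads swing forward as they close: fully open they stand 13 mm farther back than shut.
Start: joints at [1.127, 0.477, 0.022, 1.555, -0.011, 1.109, -0.083], TCP at [0.222, -0.637, 0.231] pointing down, gripper open.
Joint ranges: [-2.96, 2.96], [-0.34, 2.1], [-1.41, 1.46], [0.24, 2.44], [-1.37, 4.51], [0.17, 1.92], [-2.96, 2.96]. Speed limits (rad/s): [2.39, 2.39, 3.14, 3.14, 3.14, 3.14, 3.14].

### API

Orientations are given as a rotation vector (axis times angle).
In Python, from bench import r gives the robot as it stands.
- The arm moves only by the shell command python3 -m jog 'ROWS' [FORCE]. ROWS is JSON, a list of rows, each an object of numbers: "fingers": the finger opening in m, from 0 to 0.0854; "x", "y", "z": the shift along the tool's x, y, z in m; "rx", "ry", "rz": the turn, a rotation vector about the tool's x, y, z in degrees. In form: [{"fingers": .., "x": .., "y": .., "z": .., "rx": .., "ry": .., "rz": ..}, ...]. A call has 1 to 8 rows; each row shifts and turns the commanded pose from where the row before left it, along the tool's axes as they then stand; what a row does not reach is not made up. A row lasts 1/8 s, in which the tool goes at most 62.5 mm and 10.7 degrees, less where a joint would pass 70% of its speed; a pose out of reach is approached as far as the arm can. A call is refused whole if a number of a shift passes 0.0625 or a number of a turn 10.7, either way. A call with a gripper value outside its range is refused whole. The fingers move at their own pace and stop on an object; FORCE is the grip in N (left out, the last holds). Time passes only in rows, so rows that do not move let the fingers close. It gives the time, the measured TCP pose, the force, the opening and the grip force at its end, in the units of the state.
- r.get_obs(): the state, without advancing time (a new reading comes with each control period).
- r.grab_frame(name): name is "scene" or "top" or "wrist"; returns (picture, depth): 420x560x3 uint8, red, green, blue; 420x560 float32, m along the optical axis (not along the pixel's ray), 0 where there is no reading.
- r.get_calibration(name): a dict with "mtx" (3x3 intrinsics, pixels), "dist" ([k1, k2, p1, p2, k3] as OpenCV has them; the pictures are not rectified), "extrinsics" (4x4, takes a point from camera to world coordinates). Camera axes: x right, y down, z forward; pixel columns grow to the right and rows downward; lengths in m; the calibration is good to about 2 mm. A picture is of the moment at which its call begins: read the wrist's pose just before it. get_calibration takes no time and is no camera call; for the wrist camera it gives the pose at the moment of the call.
- r.hand_in(): hands the job in; it is judged then, once.
Trained networks look in the newest picture that a camera, given by its name, has taken for a name from the list of things; names that differ only in an ending like _2 or _b are one class to them, and where a whole thing is asked for, a point or a joint stands for the part that bears it (a point fixed in the world has none). Each returns a list of dicts, best first, with "score" (0 to 1); they miss things now and then, are a little off and sometimes report something else, mostly with a low value. They report only what shows in the picture. A call takes as long as a camera call. They do not tell look-alikes from the thing itself.
- r.search_frame(target, camera): "xyz" ([x, y, z] in m, in world coordinates, good to about 4 mm: the middle of the surface that is visible of it).
- r.landmark_of(target, camera): "xyz" ([x, y, z] in m, in world coordinates, good to about 4 mm: a listed point, or the origin of a listed thing).
The state is a dict: "clock": time; "joints": joint angles; "qvel": joint speeds; "tau": joint torques, N m; "tcp_pos": TCP position; "orientation": TCP orientation; "contact_force": force on the tool from outside, world axes, zero at the start; "moment": the same for the moment, N m; "grip_width": finger opening in m; "gripper_force": force on a finger pad.
Only numpy, scipy, OpenCV 4.12 (cv2) and the standard library are available. Lean on these libraries where they do the work, as an engineer would, in place of code of your own. Each camera call takes 0.05 s, during which the arm holds its last target. There are 200 camera calls.

### The job

Get the smoker tray ready for the braai: move every spent, charred stick from the tray into the blue ash pan and lay every fresh wood stick from the table flat on the tray floor; then push the keeper plate with the red grip straight down over the two brass snap hooks until both ends click home, and then lower the hinged lid fully shut. Do not knock over the glass jar.

Things in the scene. Friction and masses are not known exactly. Their poses are not given: they have to be found in the camera images.
- tray: Fixed steel tray, 256 (x) x 150 (y) mm, origin under its centre, y towards the lid hinge, z up. Floor top z 4, walls 4 thick to z 30. At each end a dark rest block (|x| 97 to 115, 56 wide, top z 36) has two cheeks 44 apart, tops z 44, guiding the keeper's tongue. Wood goes on the floor |x|<97, |y|<71; three sticks laid along tray y at x = -56, 0, 56 leave room for fingers
- seat (a point): point at the tray's middle where the centre of the keeper's red grip lies when the keeper is fully home (56 mm above the tray's underside); axes as the tray's
- hook_far (a joint): brass snap hook at the tray's +x end: upright spring arm 20 mm wide at x = 118 mm, top 63 mm above the table, head sloping inwards, its catch at 42.5 mm. Rad: 0 = upright at rest, grows outwards, about 0.1 while the keeper's tongue forces it aside; pressing the keeper past both hooks takes roughly 10 N in all
- hook_near (a joint): the same hook at the tray's -x end (x = -118 mm), 0 = upright at rest, grows outwards
- lid (a joint): deep aluminium lid hinged along the tray's +y side; rad, 0 = shut, 1.7 to 2.0 = open, leaning back. Stiff hinge: it stays where it is left, about 4 N at its free edge moves it. Shut it measures 264 x 156 mm, its top 81 mm above the table, and clears the keeper. A wooden lip (70 mm wide, 16 mm out) is on its free edge
- lid_hinge (a point): middle of the lid's hinge line (78 mm to +y of the tray's middle, 32 mm above the table); the line runs along the tray's x. Its axes turn with the lid and equal the tray's when shut
- lid_edge (a point): middle of the lid's free edge on its outer top face: 156 mm from the hinge along the lid's -y and 49 mm along the lid's z
- keeper_grip (a point): loose dark steel keeper plate, 0.25 kg, 5 mm thick: panel 176 (x) x 90 (y) mm plus end tongues 34 mm wide, 228 mm long in all; alike when turned half round. In its middle a red grip 16 (x) x 50 (y) x 30 (z) mm. Point: the grip's centre, 20 mm above the plate's underside, 15 mm below the grip's top. Fully home the underside is 36 mm above the table, on the blocks
- stick_a (a point): fresh smoking-wood stick, pale with dark bark on top, 85 (x) x 28 (y) x 24 (z) mm, 50 g; point at its centre; may be absent (None)
- stick_b (a point): fresh smoking-wood stick, pale with dark bark on top, 85 (x) x 28 (y) x 24 (z) mm, 50 g; point at its centre; may be absent (None)
- stick_c (a point): fresh smoking-wood stick, pale with dark bark on top, 85 (x) x 28 (y) x 24 (z) mm, 50 g; point at its centre; may be absent (None)
- spent_a (a point): spent black charred stick lying in the tray at the start, 85 (x) x 28 (y) x 24 (z) mm, 30 g; point at its centre; may be absent (None)
- spent_b (a point): spent black charred stick lying in the tray at the start, 85 (x) x 28 (y) x 24 (z) mm, 30 g; point at its centre; may be absent (None)
- ash_pan: fixed blue open ash pan, 120 x 120 mm outside, 14 mm high, walls and floor 4 mm; origin under its centre, z up
- jar_mid (a point): empty clear glass jar, open top, 68 mm across, 85 mm tall, a bystander; point on its axis 42 mm above its foot
Things that resemble listed ones, but are neither listed nor needed, are in the scene too. Leave any green look-alike of the part that bears spent_b alone.

How it is judged:
On the way, in this order (a step that is already met when the one before it is completed fails the run):
1. the charred sticks are in the ash pan and every fresh stick lies flat on the tray floor (x of spent_a in the frame of ash_pan between -0.06 and 0.06 m and y of spent_a in the frame of ash_pan between -0.06 and 0.06 m and z of each of spent_a, spent_b in the frame of ash_pan below 0.05 m and x of spent_b in the frame of ash_pan between -0.06 and 0.06 m and y of spent_b in the frame of ash_pan between -0.06 and 0.06 m and x of stick_a in the frame of tray between -0.097 and 0.097 m and y of stick_a in the frame of tray between -0.065 and 0.065 m and z of each of stick_a, stick_b, stick_c in the frame of tray below 0.024 m and x of stick_b in the frame of tray between -0.097 and 0.097 m and y of stick_b in the frame of tray between -0.065 and 0.065 m and x of stick_c in the frame of tray between -0.097 and 0.097 m and y of stick_c in the frame of tray between -0.065 and 0.065 m), for 0.2 s.
2. the keeper is home under both hooks and both hooks have sprung back (horizontal distance between keeper_grip and seat below 0.012 m and z of keeper_grip in the frame of tray between 0.05 and 0.0585 m and angle between keeper_grip's own z axis and vertical below 0.03 rad and value of joint each of hook_far, hook_near below 0.04 rad), for 0.2 s.
3. the lid is shut (value of joint lid below 0.04 rad), for 0.2 s.
At the end, for the whole second after the job is handed in: Charred sticks in the ash pan (centre within 60 mm of its middle each way), fresh sticks flat on the tray floor (centre under 24 mm high), keeper on its rest blocks within 2.5 mm in height and 12 mm sideways, both hooks sprung back to under 0.04 rad, lid shut to within 0.04 rad (all of step 1 and all of step 2 and value of joint lid below 0.04 rad and linear speed of keeper below 0.02 m/s); the robot touches nothing.
It fails at once if the glass jar is knocked over (angle between jar_mid's own z axis and vertical above 0.6 rad).
Of wood_a, wood_b, wood_c only 2 to 3 are there at a start; the rules pass over those that are not, and their reading is None.
Of char_a, char_b only 1 to 2 are there at a start; the rules pass over those that are not, and their reading is None.
At some moment in a run one of wood_a, wood_b, wood_c may be knocked a few centimetres aside while the robot is not near it.
Once in a run the grip may slacken for a moment while it holds something.
It also fails if it takes over 210 s, if anything falls off the work surface, if the arm or the gripper's body presses on something with over 40 N, if the wrist force passes 120 N, or if a joint passes its speed limit or range.

## Working session

There is one attempt and no reset: what is moved stays moved. The work goes in short steps, Python scripts to look and compute and a shell command to move; the robot and the scene stay as the last step left them, time stands still between calls to the robot, and variables do not carry over. Pictures are saved under pics/ and viewed, at most 14 in all, crops included, and the job is handed in when it is done.

```bash
ls; mkdir -p pics; python3 - <<'E'
from bench import r
import cv2,numpy as np
o=r.get_obs(); print({k:np.round(v,3).tolist() for k,v in o.items()})
for c in ["scene","top"]:
    im,d=r.grab_frame(c); cv2.imwrite(f"pics/{c}0.png",im[:,:,::-1])
    for t in ["tray","lid_edge","lid_hinge","keeper_grip","stick_a","spent_a","ash_pan","jar_mid","seat"]:
        try: print(c,t,[(np.round(x["xyz"],3).tolist(),round(x["score"],2)) for x in r.landmark_of(t,c)])
        except Exception as e: print(t,e)
E
```

```text
pics
{'clock': 0.0, 'joints': [1.127, 0.478, 0.022, 1.556, -0.012, 1.109, -0.083], 'qvel': [-0.001, 0.001, -0.002, 0.001, 0.003, 0.001, 0.0], 'tau': [-0.0, -59.645, 1.608, -28.12, 0.012, 0.009, 0.0], 'tcp_pos': [0.222, -0.637, 0.23], 'orientation': [-3.096, -0.525, 0.001], 'contact_force': [-0.009, -0.545, -0.407], 'moment': [-0.021, 0.002, -0.01], 'gripper_force': 0.0, 'grip_width': 0.085}
scene tray [([0.555, 0.191, 0.001], 0.73), ([0.563, -0.043, 0.021], 0.28)]
scene lid_edge [([0.532, 0.373, 0.164], 0.95), ([0.447, -0.188, 0.01], 0.36)]
scene lid_hinge [([0.543, 0.272, 0.029], 0.95), ([0.471, -0.325, 0.015], 0.62)]
scene keeper_grip [([0.566, -0.037, 0.023], 0.67)]
scene stick_a [([0.558, 0.194, -0.0], 0.64), ([0.565, -0.04, 0.019], 0.64), ([0.476, -0.324, 0.012], 0.63), ([0.573, -0.365, 0.012], 0.54), ([0.443, -0.186, 0.011], 0.48)]
scene spent_a [([0.427, 0.459, 0.011], 0.69), ([0.5, 0.186, 0.02], 0.64), ([0.611, 0.212, 0.016], 0.59)]
scene ash_pan [([0.635, -0.227, -0.002], 0.55)]
scene jar_mid [([0.709, -0.37, 0.042], 0.67)]
scene seat [([0.557, 0.196, 0.056], 0.67), ([0.544, 0.273, 0.03], 0.34)]
top tray [([0.554, 0.2, 0.003], 0.83)]
top lid_edge [([0.534, 0.372, 0.163], 0.69)]
top lid_hinge [([0.545, 0.276, 0.035], 0.55)]
top keeper_grip [([0.565, -0.038, 0.017], 0.6)]
top stick_a [([0.577, -0.366, 0.006], 0.88), ([0.473, -0.322, 0.007], 0.78), ([0.447, -0.181, 0.012], 0.62), ([0.557, 0.196, 0.057], 0.36)]
top spent_a [([0.501, 0.181, 0.016], 0.87), ([0.602, 0.212, 0.015], 0.58), ([0.425, 0.46, 0.01], 0.58)]
top ash_pan [([0.636, -0.228, 0.004], 0.59)]
top jar_mid [([0.709, -0.373, 0.04], 0.95), ([0.567, -0.039, 0.019], 0.6), ([0.534, 0.369, 0.16], 0.19)]
top seat [([0.555, 0.193, 0.055], 0.85)]
```

View pics/scene0.png

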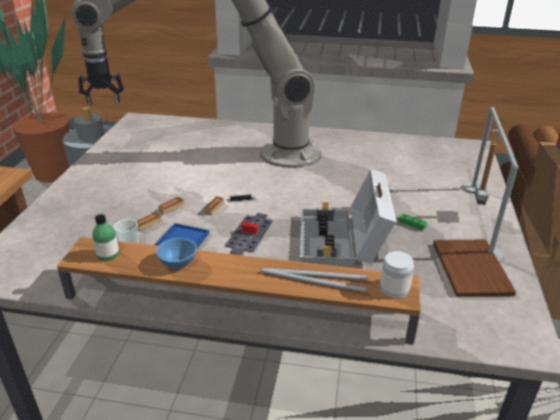

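View pics/top0.png

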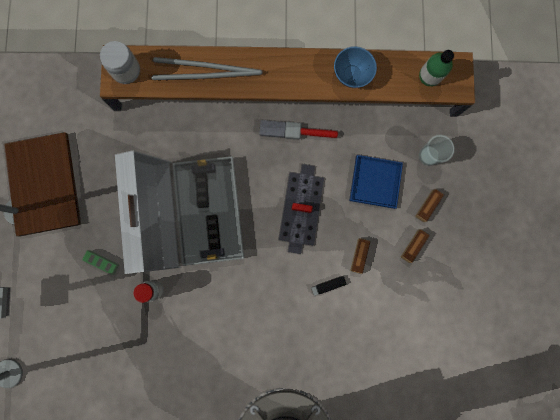

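The tray with its lid open is at top (185,212), with two charred sticks in it at (202,188) and (213,233). Three fresh sticks are at (430,205), (416,245) and (361,255). The keeper is at (302,208), the pan at (377,182) and the jar at (436,150). The green look-alike is at (99,262), and a black object lies at (330,285). Next I measure these poses.

```bash
cat > h.py <<'E'
from bench import r
import cv2,numpy as np
from scipy.spatial.transform import Rotation as R
def look(cam="top",save=None):
    c=r.get_calibration(cam); im,d=r.grab_frame(cam)
    if save: cv2.imwrite("pics/"+save,im[:,:,::-1])
    h,w=d.shape; u,v=np.meshgrid(np.arange(w),np.arange(h))
    p=cv2.undistortPoints(np.stack([u,v],-1).reshape(-1,1,2).astype(np.float32),np.array(c["mtx"]),np.array(c["dist"])).reshape(h,w,2)
    P=np.dstack([p[...,0]*d,p[...,1]*d,d]); E=np.array(c["extrinsics"])
    W=P@E[:3,:3].T+E[:3,3]; W[d==0]=np.nan
    return im,W
def rect(pts):
    (cx,cy),(a,b),t=cv2.minAreaRect((pts[:,:2]*1000).astype(np.float32))
    if a<b: a,b,t=b,a,t+90
    return np.round([cx/1000,cy/1000],4).tolist(),(round(a),round(b)),round((t+90)%180-90,1)
def seg(W,m,zr,box,minA=15):
    """blobs of mask m with z range, xy box -> center, size mm, long-axis deg, z median"""
    z=W[...,2]; m=m&(z>zr[0])&(z<zr[1])&(W[...,0]>box[0])&(W[...,0]<box[1])&(W[...,1]>box[2])&(W[...,1]<box[3])
    n,l,s,c=cv2.connectedComponentsWithStats(m.astype(np.uint8))
    return [(rect(W[l==i]),np.round(np.nanmedian(W[l==i][:,2]),3),np.round(c[i]).tolist(),int(s[i,4])) for i in range(1,n) if s[i,4]>=minA]
def plan(x,y,z,ang=None,o=None):
    """finger closing line at world angle ang (deg, mod 180): first turn rz, then tool shifts"""
    o=o or r.get_obs(); Rm=R.from_rotvec(o["orientation"]).as_matrix()
    cur=np.degrees(np.arctan2(Rm[1,1],Rm[0,1])); dz=0
    if ang is not None:
        dz=-((ang-cur+90)%180-90); 
    R2=Rm@R.from_euler("z",dz,degrees=True).as_matrix(); D=np.array([x,y,z])-o["tcp_pos"]
    print("yaw",round(cur,1),"rz",round(dz,1),"then",np.round(R2.T@D,4),"| before-turn",np.round(Rm.T@D,4),"tool z",np.round(Rm[:,2],3),"j7",round(o["joints"][6],2))
def st():
    o=r.get_obs(); print(o["clock"],np.round(o["tcp_pos"],4),"F",np.round(o["contact_force"],1),"grip",round(o["grip_width"],4),round(o["gripper_force"],1))
E
python3 - <<'E'
from h import *
im,W=look(); hsv=cv2.cvtColor(im,cv2.COLOR_RGB2HSV); H,S,V=cv2.split(hsv)
table=(.3,.85,-.5,.5)
print("raised>12mm")
for b in seg(W,V>=0,(.012,.5),table,25): print(b)
print("brown");[print(b) for b in seg(W,(H<18)&(S>90),(.005,.05),(.3,.75,-.5,-.1))]
print("dark tray");[print(b) for b in seg(W,(V<60),(.018,.035),(.4,.72,.1,.26))]
print("blue");[print(b) for b in seg(W,(H>100)&(H<125)&(S>150),(-.01,.05),(.5,.75,-.4,-.1))]
print("red");[print(b) for b in seg(W,((H<8)|(H>172))&(S>150),(.03,.4),(.4,.65,-.15,.5))]
big=cv2.resize(im[130:320,90:270],None,fx=4,fy=4,interpolation=cv2.INTER_CUBIC)[:600,:720]
cv2.imwrite("pics/traycrop.png",big[:,:,::-1])
E
```

```text
raised>12mm
(([0.831, -0.0025], (904, 38), 90.0), np.float64(0.11), [283.0, 93.0], 6693)
(([0.7645, -0.0314], (200, 42), 85.3), np.float64(0.018), [291.0, 129.0], 891)
(([0.7071, -0.371], (67, 65), 78.2), np.float64(0.06), [438.0, 150.0], 650)
(([0.5498, 0.2457], (266, 253), 7.3), np.float64(0.056), [156.0, 209.0], 7694)
(([0.6683, -0.2843], (77, 39), 30.9), np.float64(0.015), [396.0, 168.0], 66)
(([0.64, -0.1717], (84, 4), -9.8), np.float64(0.014), [353.0, 178.0], 50)
(([0.602, -0.2838], (40, 4), -8.9), np.float64(0.015), [397.0, 195.0], 29)
(([0.5761, -0.3652], (85, 29), -32.1), np.float64(0.025), [430.0, 205.0], 392)
(([0.5655, -0.0385], (49, 16), 81.5), np.float64(0.035), [301.0, 207.0], 143)
(([0.4903, 0.1865], (109, 56), 7.4), np.float64(0.029), [212.0, 239.0], 603)
(([0.4722, -0.3259], (86, 30), -34.6), np.float64(0.024), [415.0, 246.0], 427)
(([0.4474, -0.1861], (85, 29), -14.6), np.float64(0.024), [360.0, 255.0], 423)
(([0.4242, 0.4566], (84, 30), 65.4), np.float64(0.024), [100.0, 262.0], 409)
(([0.3726, -0.1079], (85, 23), -69.5), np.float64(0.014), [328.0, 285.0], 216)
(([0.3584, 0.3234], (47, 46), -26.9), np.float64(0.108), [148.0, 291.0], 512)
brown
(([0.576, -0.365], (84, 28), -32.5), np.float64(0.025), [429.0, 205.0], 389)
(([0.4721, -0.325], (85, 29), -34.6), np.float64(0.024), [415.0, 245.0], 408)
(([0.4473, -0.1857], (84, 29), -13.4), np.float64(0.024), [360.0, 256.0], 402)
dark tray
(([0.6167, 0.2014], (102, 55), 8.0), np.float64(0.028), [202.0, 187.0], 449)
(([0.5012, 0.1811], (89, 28), 6.7), np.float64(0.028), [212.0, 232.0], 396)
(([0.4624, 0.2567], (76, 4), 6.9), np.float64(0.029), [181.0, 249.0], 64)
(([0.4464, 0.2005], (17, 11), -16.9), np.float64(0.034), [203.0, 254.0], 15)
blue
(([0.636, -0.2303], (120, 120), -8.8), np.float64(0.005), [376.0, 181.0], 2138)
red
(([0.5654, -0.0387], (49, 16), 81.7), np.float64(0.035), [302.0, 207.0], 125)
```

View pics/traycrop.png

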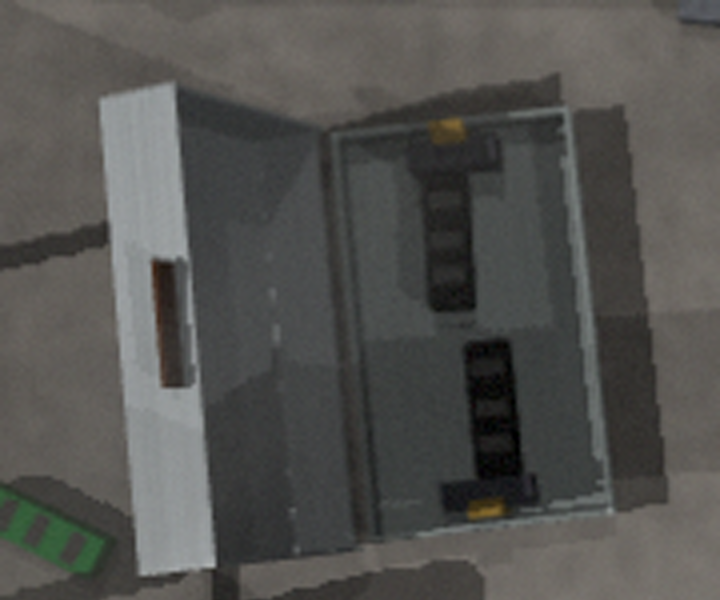

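Both charred sticks lie along tray x, with a tray yaw of about 7°. The green piece at (99,262) is the look-alike, and the black object at (330,285) is only 14 mm high, so it isn't a stick. I start with the near charred stick, at crop (492,409).

```bash
python3 - <<'E'
from h import *
plan(.503,.182,.13,97.3)
E
```

```text
yaw -70.8 rz 11.9 then [ 0.3824 -0.777   0.1013] | before-turn [ 0.5348 -0.6812  0.1013] tool z [ 0. -0. -1.] j7 -0.08
```

```bash
python3 -m jog '[{"rz":6,"fingers":0.06},{"rz":5.9},{"x":0.06},{"x":0.06},{"x":0.06},{"x":0.06},{"x":0.06},{"x":0.06}]' 30
python3 -m jog '[{"x":0.022,"y":-0.06},{"y":-0.06},{"y":-0.06},{"y":-0.06},{"y":-0.06},{"y":-0.06},{"y":-0.06},{"y":-0.06}]'
python3 -m jog '[{"y":-0.06},{"y":-0.06},{"y":-0.06},{"y":-0.06},{"y":-0.057},{"z":0.05},{},{}]'
python3 - <<'E'
from h import *
st(); plan(.503,.182,.13,97.3)
im,W=look("wrist","w1.png")
E
```

```text
1.05 [ 0.2224 -0.6373  0.2313] F [-1.1  0.3  0.5] grip 0.0854 0.0
yaw -70.8 rz 11.9 then [ 0.3824 -0.777   0.1013] | before-turn [ 0.5348 -0.6812  0.1013] tool z [ 0. -0. -1.] j7 -0.08validation failed for argument at $[0]...
validation failed for argument at $[0]...
validation failed for argument at $[0]...
```

View pics/w1.png

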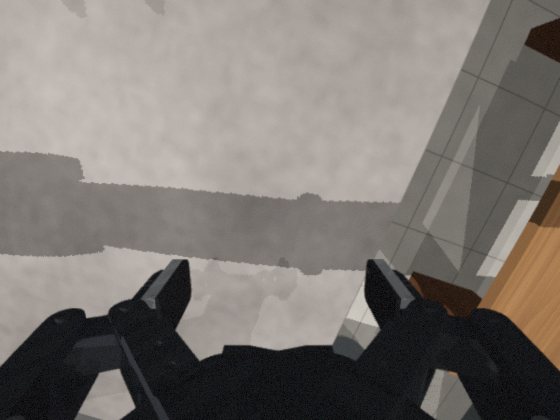

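The rows were refused, so every key is probably required in each row. I'll retry with complete rows.

```bash
python3 -m jog '[{"fingers":0.06,"x":0,"y":0,"z":0,"rx":0,"ry":0,"rz":6}]' 30; python3 -m jog '[{"fingers":0.06,"x":0,"y":0,"z":0,"rx":0,"ry":0,"rz":5.9},{"x":0.06}]'
```

```text
clock: 1.23
tcp_pos: [0.2224, -0.6373, 0.2313]
orientation: [3.121, 0.358, 0.0]
contact_force: [0.1, -0.2, 0.5]
grip_width: 0.0698
gripper_force: 0.0validation failed for argument at $[1]...
```

```bash
python3 -m jog '[{"fingers":0.06,"x":0.06},{"fingers":0.06,"x":0.06}]';  python3 -m jog '[{"fingers":0.06,"x":0,"y":0,"z":0,"rx":0,"ry":0,"rz":5.9},{"fingers":0.06,"x":0.06,"y":0,"z":0,"rx":0,"ry":0,"rz":0},{"fingers":0.06,"x":0.06,"y":0,"z":0,"rx":0,"ry":0,"rz":0},{"fingers":0.06,"x":0.06,"y":0,"z":0,"rx":0,"ry":0,"rz":0},{"fingers":0.06,"x":0.06,"y":0,"z":0,"rx":0,"ry":0,"rz":0},{"fingers":0.06,"x":0.06,"y":0,"z":0,"rx":0,"ry":0,"rz":0},{"fingers":0.06,"x":0.06,"y":0,"z":0,"rx":0,"ry":0,"rz":0}]'
python3 -m jog '[{"fingers":0.06,"x":0.022,"y":-0.06,"z":0,"rx":0,"ry":0,"rz":0},{"fingers":0.06,"x":0,"y":-0.06,"z":0,"rx":0,"ry":0,"rz":0},{"fingers":0.06,"x":0,"y":-0.06,"z":0,"rx":0,"ry":0,"rz":0},{"fingers":0.06,"x":0,"y":-0.06,"z":0,"rx":0,"ry":0,"rz":0},{"fingers":0.06,"x":0,"y":-0.06,"z":0,"rx":0,"ry":0,"rz":0},{"fingers":0.06,"x":0,"y":-0.06,"z":0,"rx":0,"ry":0,"rz":0},{"fingers":0.06,"x":0,"y":-0.06,"z":0,"rx":0,"ry":0,"rz":0},{"fingers":0.06,"x":0,"y":-0.06,"z":0,"rx":0,"ry":0,"rz":0}]'
python3 - <<'E'
from h import *
plan(.503,.182,.13,97.3)
E
```

```text
clock: 2.1
tcp_pos: [0.5813, -0.591, 0.2314]
orientation: [3.135, 0.201, -0.0]
contact_force: [0.4, -0.1, 0.9]
grip_width: 0.0597
gripper_force: 0.0
clock: 3.1
tcp_pos: [0.5394, -0.1119, 0.2316]
orientation: [3.135, 0.201, 0.001]
contact_force: [1.6, 1.5, 0.8]
grip_width: 0.0604
gripper_force: 0.0
yaw -82.7 rz 0.0 then [ 0.0012 -0.2962  0.1016] | before-turn [ 0.0014 -0.2962  0.1016] tool z [ 0.001 -0.    -1.   ] j7 -1.38validation failed for argument at $[0]...
```

```bash
python3 -m jog '[{"fingers":0.06,"x":0,"y":-0.06,"z":0,"rx":0,"ry":0,"rz":0},{"fingers":0.06,"x":0,"y":-0.06,"z":0,"rx":0,"ry":0,"rz":0},{"fingers":0.06,"x":0,"y":-0.06,"z":0,"rx":0,"ry":0,"rz":0},{"fingers":0.06,"x":0,"y":-0.06,"z":0.02,"rx":0,"ry":0,"rz":0},{"fingers":0.06,"x":0,"y":-0.056,"z":0.03,"rx":0,"ry":0,"rz":0},{"fingers":0.06,"x":0,"y":0,"z":0,"rx":0,"ry":0,"rz":0}]'
python3 - <<'E'
from h import *
im,W=look("wrist","w2.png"); V=im.max(2)
for b in seg(W,V<60,(.02,.032),(.4,.72,.1,.26),100): print(b)
print("walls")
for b in seg(W,V>=0,(.0275,.033),(.38,.75,.05,.3),100): print(b)
hsv=cv2.cvtColor(im,cv2.COLOR_RGB2HSV)
print("brass");[print(b) for b in seg(W,(hsv[...,0]>12)&(hsv[...,0]<30)&(hsv[...,1]>140),(.03,.08),(.38,.75,.05,.3))]
plan(.503,.182,.008,97.3)
E
```

```text
clock: 3.85
tcp_pos: [0.4994, 0.183, 0.1803]
orientation: [-3.133, -0.214, 0.006]
contact_force: [0.9, 0.3, 0.7]
grip_width: 0.0598
gripper_force: 0.0
(([0.6093, 0.2029], (87, 54), 7.2), np.float64(0.028), [263.0, 76.0], 2107)
(([0.5015, 0.1893], (86, 52), 7.2), np.float64(0.028), [278.0, 195.0], 1672)
walls
(([0.5386, 0.2818], (254, 36), 0.0), np.float64(0.031), [179.0, 139.0], 3208)
(([0.5486, 0.2686], (239, 5), 7.2), np.float64(0.03), [197.0, 121.0], 1198)
(([0.5683, 0.1243], (238, 5), 7.4), np.float64(0.03), [348.0, 121.0], 1194)
(([0.6522, 0.2067], (52, 1), -82.2), np.float64(0.03), [276.0, 30.0], 112)
(([0.6064, 0.2126], (84, 27), 4.2), np.float64(0.028), [262.0, 80.0], 2132)
(([0.5033, 0.1823], (83, 26), 6.8), np.float64(0.028), [279.0, 193.0], 1494)
(([0.4596, 0.1838], (55, 1), -82.8), np.float64(0.03), [272.0, 234.0], 100)
(([0.4265, 0.2143], (46, 6), -82.5), np.float64(0.03), [241.0, 259.0], 185)
(([0.4364, 0.14], (59, 5), -82.4), np.float64(0.03), [309.0, 259.0], 231)
brass
yaw -82.4 rz 0.3 then [ 0.0027 -0.0015  0.1731] | before-turn [ 0.0027 -0.0015  0.1731] tool z [-0.002 -0.    -1.   ] j7 -1.99
```

View pics/w2.png

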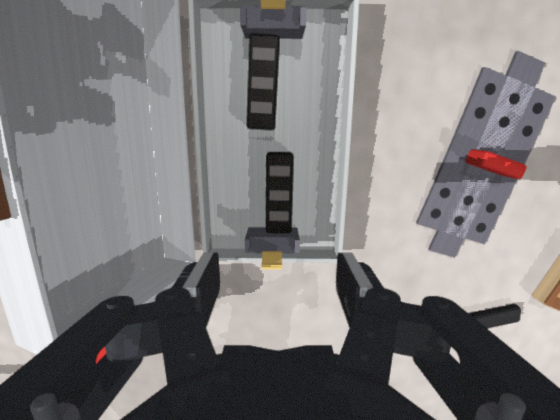

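The wrist view shows the charred sticks at (279,193) and (262,80). The tray centre fits at (0.556, 0.196) with yaw 7.3°. I grasp the near stick now.

```bash
python3 -m jog '[{"fingers":0.06,"x":0.003,"y":-0.001,"z":0.06,"rx":0,"ry":0,"rz":0.5},{"fingers":0.06,"x":0,"y":0,"z":0.06,"rx":0,"ry":0,"rz":0},{"fingers":0.06,"x":0,"y":0,"z":0.03,"rx":0,"ry":0,"rz":0},{"fingers":0.06,"x":0,"y":0,"z":0.02,"rx":0,"ry":0,"rz":0},{"fingers":0.0,"x":0,"y":0,"z":0,"rx":0,"ry":0,"rz":0},{"fingers":0.0,"x":0,"y":0,"z":0,"rx":0,"ry":0,"rz":0},{"fingers":0.0,"x":0,"y":0,"z":0,"rx":0,"ry":0,"rz":0},{"fingers":0.0,"x":0,"y":0,"z":0,"rx":0,"ry":0,"rz":0}]' 40
python3 -m jog '[{"fingers":0.0,"x":0,"y":0,"z":-0.03,"rx":0,"ry":0,"rz":0},{"fingers":0.0,"x":0,"y":0,"z":-0.06,"rx":0,"ry":0,"rz":0},{"fingers":0.0,"x":0,"y":0,"z":-0.04,"rx":0,"ry":0,"rz":0}]'
python3 - <<'E'
from h import *
c=np.array([.636,-.2303]); n=np.array([np.sin(np.radians(8.8)),np.cos(np.radians(8.8))])
t=c+n*.027; print(t,c-n*.027); plan(*t,.14,81.2); st()
E
```

```text
clock: 4.9
tcp_pos: [0.5058, 0.1796, 0.0131]
orientation: [-3.136, -0.187, -0.003]
contact_force: [-0.9, -1.0, 5.8]
grip_width: 0.0273
gripper_force: 40.0
clock: 5.28
tcp_pos: [0.5056, 0.1799, 0.1448]
orientation: [-3.135, -0.187, -0.004]
contact_force: [-0.0, -0.0, -0.9]
grip_width: 0.0269
gripper_force: 41.7
[ 0.64013062 -0.20361783] [ 0.63186938 -0.25698217]
yaw -83.2 rz 15.6 then [0.1916 0.3584 0.0047] | before-turn [0.0879 0.3968 0.0047] tool z [ 0.002  0.001 -1.   ] j7 -2.02
5.275 [0.5056 0.1799 0.1448] F [-0.  -0.  -0.9] grip 0.0269 41.7
```

```bash
python3 -m jog '[{"fingers":0.0,"x":0.0126,"y":0.0567,"z":0,"rx":0,"ry":0,"rz":0},{"fingers":0.0,"x":0.0126,"y":0.0567,"z":0,"rx":0,"ry":0,"rz":0},{"fingers":0.0,"x":0.0126,"y":0.0567,"z":0,"rx":0,"ry":0,"rz":0},{"fingers":0.0,"x":0.0126,"y":0.0567,"z":0,"rx":0,"ry":0,"rz":0},{"fingers":0.0,"x":0.0126,"y":0.0567,"z":0,"rx":0,"ry":0,"rz":0},{"fingers":0.0,"x":0.0126,"y":0.0567,"z":0,"rx":0,"ry":0,"rz":0},{"fingers":0.0,"x":0.0126,"y":0.0567,"z":0,"rx":0,"ry":0,"rz":7.8},{"fingers":0.0,"x":0,"y":0,"z":0.05,"rx":0,"ry":0,"rz":7.8}]'
python3 -m jog '[{"fingers":0.0,"x":0,"y":0,"z":0,"rx":0,"ry":0,"rz":0}]'
python3 - <<'E'
from h import *
plan(.640,-.2036,.025,81.2); st()
E
```

```text
clock: 6.28
tcp_pos: [0.6434, -0.2125, 0.0959]
orientation: [3.125, -0.26, 0.017]
contact_force: [-0.4, 0.5, -1.3]
grip_width: 0.0266
gripper_force: 41.7
clock: 6.4
tcp_pos: [0.6364, -0.2034, 0.0884]
orientation: [-3.131, 0.239, 0.013]
contact_force: [-1.1, 0.9, 0.6]
grip_width: 0.0271
gripper_force: 41.7
yaw -98.7 rz 0.1 then [ 0.0041 -0.0003  0.0634] | before-turn [ 0.0041 -0.0003  0.0634] tool z [-0.008  0.002 -1.   ] j7 -1.55
6.4 [ 0.6364 -0.2034  0.0884] F [-1.1  0.9  0.6] grip 0.0271 41.7
```

```bash
python3 -m jog '[{"fingers":0.0,"x":0,"y":0,"z":0.05,"rx":0,"ry":0,"rz":0},{"fingers":0.0,"x":0,"y":0,"z":0.015,"rx":0,"ry":0,"rz":0},{"fingers":0.0,"x":0,"y":0,"z":0,"rx":0,"ry":0,"rz":0},{"fingers":0.045,"x":0,"y":0,"z":0,"rx":0,"ry":0,"rz":0},{"fingers":0.045,"x":0,"y":0,"z":0,"rx":0,"ry":0,"rz":0},{"fingers":0.045,"x":0,"y":0,"z":-0.06,"rx":0,"ry":0,"rz":0},{"fingers":0.045,"x":0,"y":0,"z":-0.06,"rx":0,"ry":0,"rz":0},{"fingers":0.045,"x":0,"y":0,"z":0,"rx":0,"ry":0,"rz":0}]'
python3 - <<'E'
from h import *
plan(.6064,.2126,.12,94.2); st()
E
```

```text
clock: 7.4
tcp_pos: [0.6439, -0.2052, 0.1544]
orientation: [3.13, -0.24, 0.019]
contact_force: [0.7, -0.0, -0.6]
grip_width: 0.0451
gripper_force: 0.0
yaw -98.8 rz -13.0 then [-0.0072 -0.4196  0.0327] | before-turn [-0.1012 -0.4072  0.0327] tool z [ 0.012 -0.003 -1.   ] j7 -1.54
7.4 [ 0.6439 -0.2052  0.1544] F [ 0.7 -0.  -0.6] grip 0.0451 0.0
```

```bash
python3 -m jog '[{"fingers":0.055,"x":0,"y":0,"z":0,"rx":0,"ry":0,"rz":-6.5},{"fingers":0.055,"x":0,"y":0,"z":0,"rx":0,"ry":0,"rz":-6.5},{"fingers":0.055,"x":-0.001,"y":-0.06,"z":0,"rx":0,"ry":0,"rz":0},{"fingers":0.055,"x":-0.001,"y":-0.06,"z":0,"rx":0,"ry":0,"rz":0},{"fingers":0.055,"x":-0.001,"y":-0.06,"z":0,"rx":0,"ry":0,"rz":0},{"fingers":0.055,"x":-0.001,"y":-0.06,"z":0,"rx":0,"ry":0,"rz":0},{"fingers":0.055,"x":-0.001,"y":-0.06,"z":0,"rx":0,"ry":0,"rz":0},{"fingers":0.055,"x":-0.001,"y":-0.06,"z":0,"rx":0,"ry":0,"rz":0}]'
python3 -m jog '[{"fingers":0.055,"x":-0.001,"y":-0.06,"z":0,"rx":0,"ry":0,"rz":0},{"fingers":0.055,"x":0,"y":0,"z":0.03,"rx":0,"ry":0,"rz":0},{"fingers":0.055,"x":0,"y":0,"z":0,"rx":0,"ry":0,"rz":0}]'
python3 - <<'E'
from h import *
plan(.6064,.2126,.008,94.2); st()
E
```

```text
clock: 8.4
tcp_pos: [0.6067, 0.1562, 0.1471]
orientation: [3.139, 0.116, 0.0]
contact_force: [-0.2, -0.5, 0.3]
grip_width: 0.0552
gripper_force: 0.0
clock: 8.78
tcp_pos: [0.5996, 0.2138, 0.1148]
orientation: [3.137, 0.118, -0.007]
contact_force: [-0.5, -0.3, 0.8]
grip_width: 0.0553
gripper_force: 0.0
yaw -85.7 rz 0.1 then [0.0072 0.0015 0.1067] | before-turn [0.0072 0.0015 0.1067] tool z [-0.005 -0.002 -1.   ] j7 -2.05
8.775 [0.5996 0.2138 0.1148] F [-0.5 -0.3  0.8] grip 0.0553 0.0
```

```bash
python3 -m jog '[{"fingers":0.055,"x":0.004,"y":0,"z":0.06,"rx":0,"ry":0,"rz":0},{"fingers":0.055,"x":0,"y":0,"z":0.03,"rx":0,"ry":0,"rz":0},{"fingers":0.055,"x":0,"y":0,"z":0.014,"rx":0,"ry":0,"rz":0},{"fingers":0.0,"x":0,"y":0,"z":0,"rx":0,"ry":0,"rz":0},{"fingers":0.0,"x":0,"y":0,"z":0,"rx":0,"ry":0,"rz":0},{"fingers":0.0,"x":0,"y":0,"z":0,"rx":0,"ry":0,"rz":0},{"fingers":0.0,"x":0,"y":0,"z":-0.06,"rx":0,"ry":0,"rz":0},{"fingers":0.0,"x":0,"y":0,"z":-0.06,"rx":0,"ry":0,"rz":0}]'
python3 -m jog '[{"fingers":0.0,"x":0,"y":0,"z":-0.01,"rx":0,"ry":0,"rz":0},{"fingers":0.0,"x":0,"y":0,"z":0,"rx":0,"ry":0,"rz":0}]'
python3 - <<'E'
from h import *
plan(.632,-.257,.14,81.2); st()
E
```

```text
clock: 9.78
tcp_pos: [0.6054, 0.2145, 0.1347]
orientation: [3.139, 0.116, -0.001]
contact_force: [1.5, -0.1, 1.2]
grip_width: 0.0267
gripper_force: 40.5
clock: 10.02
tcp_pos: [0.6061, 0.2147, 0.1442]
orientation: [-3.139, -0.116, -0.003]
contact_force: [0.1, 0.2, -1.1]
grip_width: 0.027
gripper_force: 40.5
yaw -85.8 rz 13.0 then [0.0977 0.4622 0.0039] | before-turn [-0.0091  0.4723  0.0039] tool z [ 0.002  0.001 -1.   ] j7 -2.04
10.025 [0.6061 0.2147 0.1442] F [ 0.1  0.2 -1.1] grip 0.027 40.5
```

```bash
python3 -m jog '[{"fingers":0.0,"x":-0.001,"y":0.059,"z":0,"rx":0,"ry":0,"rz":0},{"fingers":0.0,"x":-0.001,"y":0.059,"z":0,"rx":0,"ry":0,"rz":0},{"fingers":0.0,"x":-0.001,"y":0.059,"z":0,"rx":0,"ry":0,"rz":0},{"fingers":0.0,"x":-0.001,"y":0.059,"z":0,"rx":0,"ry":0,"rz":0},{"fingers":0.0,"x":-0.001,"y":0.059,"z":0,"rx":0,"ry":0,"rz":0},{"fingers":0.0,"x":-0.001,"y":0.059,"z":0,"rx":0,"ry":0,"rz":0},{"fingers":0.0,"x":-0.001,"y":0.059,"z":0,"rx":0,"ry":0,"rz":0},{"fingers":0.0,"x":-0.002,"y":0.059,"z":0,"rx":0,"ry":0,"rz":6.5}]'
python3 -m jog '[{"fingers":0.0,"x":0,"y":0,"z":0.05,"rx":0,"ry":0,"rz":6.5},{"fingers":0.0,"x":0,"y":0,"z":0,"rx":0,"ry":0,"rz":0},{"fingers":0.0,"x":0,"y":0,"z":0,"rx":0,"ry":0,"rz":0}]'
python3 - <<'E'
from h import *
plan(.632,-.257,.025,81.2); st()
E
```

```text
clock: 11.02
tcp_pos: [0.6302, -0.2583, 0.1405]
orientation: [-3.14, 0.066, 0.006]
contact_force: [-0.1, 0.4, -0.5]
grip_width: 0.0271
gripper_force: 40.5
clock: 11.4
tcp_pos: [0.6318, -0.2551, 0.0929]
orientation: [-3.132, 0.233, 0.002]
contact_force: [-0.3, -0.5, 0.1]
grip_width: 0.0268
gripper_force: 40.5
yaw -98.5 rz 0.3 then [0.0006 0.0019 0.0679] | before-turn [0.0006 0.0019 0.0679] tool z [-0.001  0.001 -1.   ] j7 -1.47
11.4 [ 0.6318 -0.2551  0.0929] F [-0.3 -0.5  0.1] grip 0.0268 40.5
```

```bash
python3 -m jog '[{"fingers":0.0,"x":0,"y":0.002,"z":0.05,"rx":0,"ry":0,"rz":0},{"fingers":0.0,"x":0,"y":0,"z":0.018,"rx":0,"ry":0,"rz":0},{"fingers":0.0,"x":0,"y":0,"z":0,"rx":0,"ry":0,"rz":0},{"fingers":0.04,"x":0,"y":0,"z":0,"rx":0,"ry":0,"rz":0},{"fingers":0.04,"x":0,"y":0,"z":0,"rx":0,"ry":0,"rz":0},{"fingers":0.04,"x":0,"y":0,"z":-0.06,"rx":0,"ry":0,"rz":0},{"fingers":0.055,"x":0,"y":0,"z":-0.06,"rx":0,"ry":0,"rz":0},{"fingers":0.055,"x":-0.06,"y":0,"z":0,"rx":0,"ry":0,"rz":0}]'
python3 -m jog '[{"fingers":0.055,"x":-0.06,"y":0,"z":0,"rx":0,"ry":0,"rz":0},{"fingers":0.055,"x":-0.06,"y":0,"z":0,"rx":0,"ry":0,"rz":0},{"fingers":0.055,"x":0,"y":0,"z":0,"rx":0,"ry":0,"rz":0}]'
cat > s.py <<'E'
from h import *
import sys
st(); im,W=look("top",sys.argv[1] if len(sys.argv)>1 else None); H,S,V=cv2.split(cv2.cvtColor(im,cv2.COLOR_RGB2HSV))
print("brown");[print(b) for b in seg(W,(H<18)&(S>90),(.005,.06),(.3,.75,-.5,.32),100)]
print("pan");[print(b) for b in seg(W,V<70,(.016,.06),(.57,.71,-.3,-.16),50)]
E
python3 s.py
```

```text
clock: 12.4
tcp_pos: [0.5796, -0.2508, 0.1526]
orientation: [3.129, -0.237, 0.026]
contact_force: [-0.2, 0.5, -0.5]
grip_width: 0.055
gripper_force: 0.0
clock: 12.78
tcp_pos: [0.4478, -0.231, 0.1451]
orientation: [-3.132, 0.244, 0.006]
contact_force: [1.3, -0.1, -0.8]
grip_width: 0.0546
gripper_force: 0.0
12.775 [ 0.4478 -0.231   0.1451] F [ 1.3 -0.1 -0.8] grip 0.0546 0.0
brown
(([0.5754, -0.365], (84, 29), -34.7), np.float64(0.024), [430.0, 205.0], 374)
(([0.5648, -0.0408], (53, 16), 83.7), np.float64(0.034), [302.0, 207.0], 130)
(([0.447, -0.1859], (83, 29), -14.3), np.float64(0.024), [360.0, 256.0], 404)
pan
(([0.6391, -0.205], (85, 30), -9.0), np.float64(0.028), [367.0, 179.0], 400)
(([0.6328, -0.2598], (86, 30), -8.8), np.float64(0.028), [388.0, 182.0], 404)
```

```bash
python3 - <<'E'
from h import *
plan(.447,-.186,.006,75.7)
E
```

```text
yaw -98.8 rz 5.5 then [-0.016 -0.043  0.14 ] | before-turn [-0.0119 -0.0443  0.14  ] tool z [ 0.001 -0.001 -1.   ] j7 -1.41
```

```bash
python3 -m jog '[{"fingers":0.055,"x":-0.012,"y":-0.044,"z":0.03,"rx":0,"ry":0,"rz":5.5},{"fingers":0.055,"x":0,"y":0,"z":0.06,"rx":0,"ry":0,"rz":0},{"fingers":0.055,"x":0,"y":0,"z":0.03,"rx":0,"ry":0,"rz":0},{"fingers":0.055,"x":0,"y":0,"z":0.018,"rx":0,"ry":0,"rz":0},{"fingers":0.0,"x":0,"y":0,"z":0,"rx":0,"ry":0,"rz":0},{"fingers":0.0,"x":0,"y":0,"z":0,"rx":0,"ry":0,"rz":0},{"fingers":0.0,"x":0,"y":0,"z":0,"rx":0,"ry":0,"rz":0},{"fingers":0.0,"x":0,"y":0,"z":-0.05,"rx":0,"ry":0,"rz":0}]'
python3 -m jog '[{"fingers":0.0,"x":0,"y":0,"z":-0.06,"rx":0,"ry":0,"rz":0},{"fingers":0.0,"x":0,"y":0,"z":-0.03,"rx":0,"ry":0,"rz":-10.6},{"fingers":0.0,"x":0,"y":0,"z":0,"rx":0,"ry":0,"rz":-10.6},{"fingers":0.0,"x":0,"y":0,"z":0,"rx":0,"ry":0,"rz":-10.6},{"fingers":0.0,"x":0,"y":0,"z":0,"rx":0,"ry":0,"rz":-10.6},{"fingers":0.0,"x":0,"y":0,"z":0,"rx":0,"ry":0,"rz":-10.6},{"fingers":0.0,"x":0,"y":0,"z":0,"rx":0,"ry":0,"rz":-10.6},{"fingers":0.0,"x":0,"y":0,"z":0,"rx":0,"ry":0,"rz":-10.6}]'
python3 -m jog '[{"fingers":0.0,"x":0,"y":0,"z":0,"rx":0,"ry":0,"rz":-10.6},{"fingers":0.0,"x":0,"y":0,"z":0,"rx":0,"ry":0,"rz":-10.6},{"fingers":0.0,"x":0,"y":0,"z":0,"rx":0,"ry":0,"rz":-10.6},{"fingers":0.0,"x":0,"y":0,"z":0,"rx":0,"ry":0,"rz":-5.6},{"fingers":0.0,"x":0,"y":0,"z":0,"rx":0,"ry":0,"rz":0}]'
cat >> h.py <<'E'
C=np.array([.556,.1958]); TY=7.3
def tray(x,y=0):
    a=np.radians(TY); return C+np.array([[np.cos(a),-np.sin(a)],[np.sin(a),np.cos(a)]])@[x,y]
E
python3 - <<'E'
from h import *
st(); plan(*tray(-.056),.14,7.3)
E
```

```text
clock: 13.82
tcp_pos: [0.4463, -0.1853, 0.0557]
orientation: [-3.116, 0.389, 0.009]
contact_force: [0.2, 0.2, -0.2]
grip_width: 0.0272
gripper_force: 39.7
clock: 14.82
tcp_pos: [0.4484, -0.1862, 0.1478]
orientation: [2.716, 1.577, 0.001]
contact_force: [-0.0, 0.0, 0.0]
grip_width: 0.0272
gripper_force: 39.7
clock: 15.45
tcp_pos: [0.4483, -0.1863, 0.1477]
orientation: [2.076, 2.357, 0.0]
contact_force: [-0.3, 0.1, -1.1]
grip_width: 0.0269
gripper_force: 39.7
15.45 [ 0.4483 -0.1863  0.1477] F [-0.3  0.1 -1.1] grip 0.0269 39.7
yaw 7.3 rz -0.0 then [0.3654 0.0993 0.0075] | before-turn [0.3654 0.0991 0.0075] tool z [ 0.001 -0.001 -1.   ] j7 0.22
```

```bash
python3 -m jog '[{"fingers":0.0,"x":0.0522,"y":0.0142,"z":0,"rx":0,"ry":0,"rz":0},{"fingers":0.0,"x":0.0522,"y":0.0142,"z":0,"rx":0,"ry":0,"rz":0},{"fingers":0.0,"x":0.0522,"y":0.0142,"z":0,"rx":0,"ry":0,"rz":0},{"fingers":0.0,"x":0.0522,"y":0.0142,"z":0,"rx":0,"ry":0,"rz":0},{"fingers":0.0,"x":0.0522,"y":0.0142,"z":0,"rx":0,"ry":0,"rz":0},{"fingers":0.0,"x":0.0522,"y":0.0142,"z":0,"rx":0,"ry":0,"rz":0},{"fingers":0.0,"x":0.0522,"y":0.0142,"z":0,"rx":0,"ry":0,"rz":0},{"fingers":0.0,"x":0,"y":0,"z":0.03,"rx":0,"ry":0,"rz":0}]'
python3 -m jog '[{"fingers":0.0,"x":0,"y":0,"z":0.02,"rx":0,"ry":0,"rz":0},{"fingers":0.0,"x":0,"y":0,"z":0,"rx":0,"ry":0,"rz":0}]'
python3 - <<'E'
from h import *
st(); plan(*tray(-.056),.01,7.3)
im,W=look("wrist","w3.png")
E
```

```text
clock: 16.45
tcp_pos: [0.502, 0.1959, 0.1195]
orientation: [2.069, 2.362, 0.013]
contact_force: [-0.3, -1.7, -1.0]
grip_width: 0.0273
gripper_force: 39.8
clock: 16.7
tcp_pos: [0.4992, 0.1886, 0.096]
orientation: [-2.076, -2.357, 0.004]
contact_force: [0.1, 0.6, -1.0]
grip_width: 0.0269
gripper_force: 39.7
16.7 [0.4992 0.1886 0.096 ] F [ 0.1  0.6 -1. ] grip 0.0269 39.7
yaw 7.3 rz -0.0 then [0.     0.0015 0.086 ] | before-turn [0.     0.0015 0.086 ] tool z [-0.003 -0.001 -1.   ] j7 -0.66
```

View pics/w3.png

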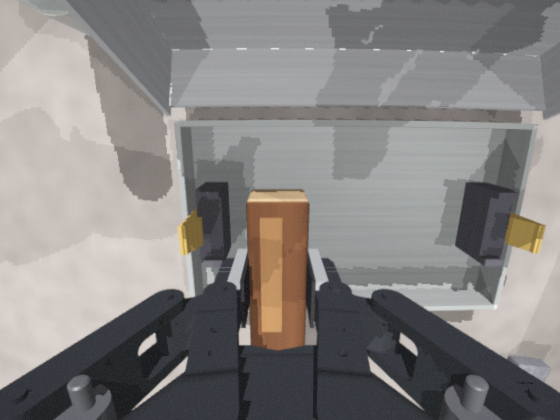

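The stick is held and aligned with tray y at the near position, at pixel (278,270). I lower it and release.

```bash
python3 -m jog '[{"fingers":0.0,"x":0,"y":0,"z":0.05,"rx":0,"ry":0,"rz":0},{"fingers":0.0,"x":0,"y":0,"z":0.025,"rx":0,"ry":0,"rz":0},{"fingers":0.0,"x":0,"y":0,"z":0.01,"rx":0,"ry":0,"rz":0},{"fingers":0.0,"x":0,"y":0,"z":0,"rx":0,"ry":0,"rz":0},{"fingers":0.042,"x":0,"y":0,"z":0,"rx":0,"ry":0,"rz":0},{"fingers":0.042,"x":0,"y":0,"z":0,"rx":0,"ry":0,"rz":0},{"fingers":0.042,"x":0,"y":0,"z":-0.06,"rx":0,"ry":0,"rz":0},{"fingers":0.055,"x":0,"y":0,"z":-0.06,"rx":0,"ry":0,"rz":0}]'
python3 -m jog '[{"fingers":0.055,"x":-0.06,"y":0,"z":-0.01,"rx":0,"ry":0,"rz":0},{"fingers":0.055,"x":-0.06,"y":0,"z":0,"rx":0,"ry":0,"rz":0},{"fingers":0.055,"x":-0.06,"y":0,"z":0,"rx":0,"ry":0,"rz":0},{"fingers":0.055,"x":-0.06,"y":0,"z":0,"rx":0,"ry":0,"rz":0},{"fingers":0.055,"x":-0.06,"y":0,"z":0,"rx":0,"ry":0,"rz":0},{"fingers":0.055,"x":-0.06,"y":0,"z":0,"rx":0,"ry":0,"rz":0},{"fingers":0.055,"x":0,"y":0,"z":0,"rx":0,"ry":0,"rz":0}]'
python3 s.py
python3 - <<'E'
from h import *
plan(.472,-.325,.005,55.4)
E
```

```text
clock: 17.75
tcp_pos: [0.4998, 0.189, 0.1335]
orientation: [-2.074, -2.359, 0.001]
contact_force: [1.3, -0.1, 0.9]
grip_width: 0.0551
gripper_force: 0.0
clock: 18.62
tcp_pos: [0.5458, -0.1747, 0.1422]
orientation: [2.085, 2.347, -0.003]
contact_force: [-1.1, -0.6, 0.4]
grip_width: 0.055
gripper_force: 0.0
18.625 [ 0.5458 -0.1747  0.1422] F [-1.1 -0.6  0.4] grip 0.055 0.0
brown
(([0.5649, -0.04], (51, 15), 82.4), np.float64(0.034), [302.0, 207.0], 134)
(([0.5009, 0.1842], (83, 27), -82.2), np.float64(0.028), [211.0, 232.0], 369)
pan
(([0.64, -0.2043], (86, 28), -10.0), np.float64(0.028), [366.0, 174.0], 204)
yaw 7.0 rz -48.4 then [-0.0266 -0.1687  0.1373] | before-turn [-0.1438 -0.0922  0.1373] tool z [ 0.    -0.001 -1.   ] j7 0.08
```

```bash
python3 -m jog '[{"fingers":0.055,"x":-0.048,"y":-0.031,"z":0,"rx":0,"ry":0,"rz":0},{"fingers":0.055,"x":-0.048,"y":-0.031,"z":0,"rx":0,"ry":0,"rz":0},{"fingers":0.055,"x":-0.048,"y":-0.03,"z":0,"rx":0,"ry":0,"rz":-9.7},{"fingers":0.055,"x":0,"y":0,"z":0,"rx":0,"ry":0,"rz":-9.7},{"fingers":0.055,"x":0,"y":0,"z":0,"rx":0,"ry":0,"rz":-9.7},{"fingers":0.055,"x":0,"y":0,"z":0,"rx":0,"ry":0,"rz":-9.7},{"fingers":0.055,"x":0,"y":0,"z":0,"rx":0,"ry":0,"rz":-9.7},{"fingers":0.055,"x":0,"y":0,"z":0,"rx":0,"ry":0,"rz":0}]'
cat > sw.py <<'E'
from h import *
im,W=look("wrist"); H,S,V=cv2.split(cv2.cvtColor(im,cv2.COLOR_RGB2HSV))
for b in seg(W,(H<18)&(S>90),(.012,.05),(.3,.75,-.5,.32),200): print(b)
E
python3 sw.py
python3 - <<'E'
from h import *
st();plan(.472,-.325,.005,55.4)
E
```

```text
clock: 19.68
tcp_pos: [0.4738, -0.3211, 0.1424]
orientation: [0.922, 3.003, 0.001]
contact_force: [0.1, -0.5, -0.6]
grip_width: 0.0547
gripper_force: 0.0
(([0.472, -0.3238], (84, 28), -33.9), np.float64(0.025), [274.0, 205.0], 2616)
(([0.5748, -0.3634], (84, 27), -34.1), np.float64(0.025), [299.0, 306.0], 1886)
19.725 [ 0.4738 -0.3213  0.1423] F [ 1.2 -0.5 -0.9] grip 0.055 0.0
yaw 55.7 rz 0.3 then [-0.0006 -0.0041  0.1373] | before-turn [-0.0006 -0.0041  0.1373] tool z [ 0.  0. -1.] j7 1.15
```

```bash
python3 -m jog '[{"fingers":0.055,"x":0,"y":-0.003,"z":0.06,"rx":0,"ry":0,"rz":0},{"fingers":0.055,"x":0,"y":0,"z":0.05,"rx":0,"ry":0,"rz":0},{"fingers":0.055,"x":0,"y":0,"z":0.025,"rx":0,"ry":0,"rz":0},{"fingers":0.0,"x":0,"y":0,"z":0,"rx":0,"ry":0,"rz":0},{"fingers":0.0,"x":0,"y":0,"z":0,"rx":0,"ry":0,"rz":0},{"fingers":0.0,"x":0,"y":0,"z":0,"rx":0,"ry":0,"rz":0},{"fingers":0.0,"x":0,"y":0,"z":-0.05,"rx":0,"ry":0,"rz":0},{"fingers":0.0,"x":0,"y":0,"z":-0.06,"rx":0,"ry":0,"rz":0}]'
python3 -m jog '[{"fingers":0.0,"x":0,"y":0,"z":-0.03,"rx":0,"ry":0,"rz":9.7},{"fingers":0.0,"x":0,"y":0,"z":0,"rx":0,"ry":0,"rz":9.7},{"fingers":0.0,"x":0,"y":0,"z":0,"rx":0,"ry":0,"rz":9.7},{"fingers":0.0,"x":0,"y":0,"z":0,"rx":0,"ry":0,"rz":9.7},{"fingers":0.0,"x":0,"y":0,"z":0,"rx":0,"ry":0,"rz":9.6},{"fingers":0.0,"x":0.056,"y":0.0166,"z":0,"rx":0,"ry":0,"rz":0},{"fingers":0.0,"x":0.056,"y":0.0166,"z":0,"rx":0,"ry":0,"rz":0},{"fingers":0.0,"x":0.056,"y":0.0166,"z":0,"rx":0,"ry":0,"rz":0}]'
python3 -m jog '[{"fingers":0.0,"x":0.056,"y":0.0166,"z":0,"rx":0,"ry":0,"rz":0},{"fingers":0.0,"x":0.056,"y":0.0166,"z":0,"rx":0,"ry":0,"rz":0},{"fingers":0.0,"x":0.056,"y":0.0166,"z":0,"rx":0,"ry":0,"rz":0},{"fingers":0.0,"x":0.056,"y":0.0166,"z":0,"rx":0,"ry":0,"rz":0},{"fingers":0.0,"x":0.056,"y":0.0166,"z":0,"rx":0,"ry":0,"rz":0},{"fingers":0.0,"x":0.056,"y":0.0166,"z":0.02,"rx":0,"ry":0,"rz":0},{"fingers":0.0,"x":0,"y":0,"z":0.02,"rx":0,"ry":0,"rz":0},{"fingers":0.0,"x":0,"y":0,"z":0,"rx":0,"ry":0,"rz":0}]'
python3 - <<'E'
from h import *
st(); plan(*tray(0),.01,7.3)
E
```

```text
clock: 20.72
tcp_pos: [0.4711, -0.3248, 0.1184]
orientation: [-0.923, -3.002, -0.001]
contact_force: [1.3, -0.3, -0.1]
grip_width: 0.0266
gripper_force: 42.3
clock: 21.72
tcp_pos: [0.4998, -0.1504, 0.1483]
orientation: [2.072, 2.358, 0.001]
contact_force: [0.5, -0.0, -0.5]
grip_width: 0.0266
gripper_force: 42.4
clock: 22.72
tcp_pos: [0.5534, 0.1929, 0.106]
orientation: [-2.072, -2.36, 0.005]
contact_force: [0.5, -0.2, -0.6]
grip_width: 0.027
gripper_force: 42.4
22.725 [0.5534 0.1929 0.106 ] F [ 0.5 -0.2 -0.6] grip 0.027 42.4
yaw 7.4 rz 0.1 then [0.0027 0.0032 0.096 ] | before-turn [0.0026 0.0032 0.096 ] tool z [-0.002 -0.002 -1.   ] j7 -0.63
```

```bash
python3 -m jog '[{"fingers":0.0,"x":0.001,"y":0.002,"z":0.055,"rx":0,"ry":0,"rz":0},{"fingers":0.0,"x":0,"y":0,"z":0.03,"rx":0,"ry":0,"rz":0},{"fingers":0.0,"x":0,"y":0,"z":0.01,"rx":0,"ry":0,"rz":0},{"fingers":0.0,"x":0,"y":0,"z":0,"rx":0,"ry":0,"rz":0},{"fingers":0.042,"x":0,"y":0,"z":0,"rx":0,"ry":0,"rz":0},{"fingers":0.042,"x":0,"y":0,"z":0,"rx":0,"ry":0,"rz":0},{"fingers":0.042,"x":0,"y":0,"z":-0.06,"rx":0,"ry":0,"rz":0},{"fingers":0.055,"x":0,"y":0,"z":-0.06,"rx":0,"ry":0,"rz":0}]'
python3 -m jog '[{"fingers":0.055,"x":-0.06,"y":-0.0058,"z":-0.015,"rx":0,"ry":0,"rz":0},{"fingers":0.055,"x":-0.062,"y":-0.0058,"z":0,"rx":0,"ry":0,"rz":0},{"fingers":0.055,"x":-0.062,"y":-0.0058,"z":0,"rx":0,"ry":0,"rz":0},{"fingers":0.055,"x":-0.062,"y":-0.0058,"z":0,"rx":0,"ry":0,"rz":0},{"fingers":0.055,"x":-0.062,"y":-0.0058,"z":0,"rx":0,"ry":0,"rz":0},{"fingers":0.055,"x":-0.062,"y":-0.0058,"z":0,"rx":0,"ry":0,"rz":0},{"fingers":0.055,"x":-0.062,"y":-0.0058,"z":0,"rx":0,"ry":0,"rz":0},{"fingers":0.055,"x":-0.062,"y":-0.0058,"z":0,"rx":0,"ry":0,"rz":-9.7}]'
python3 -m jog '[{"fingers":0.055,"x":0,"y":0,"z":0,"rx":0,"ry":0,"rz":-9.7},{"fingers":0.055,"x":0,"y":0,"z":0,"rx":0,"ry":0,"rz":-9.7},{"fingers":0.055,"x":0,"y":0,"z":0,"rx":0,"ry":0,"rz":-9.7},{"fingers":0.055,"x":0,"y":0,"z":0,"rx":0,"ry":0,"rz":-9.7},{"fingers":0.055,"x":0,"y":0,"z":0,"rx":0,"ry":0,"rz":0}]'
python3 sw.py; python3 s.py
python3 - <<'E'
from h import *
plan(.5748,-.3634,.005,55.9)
E
```

```text
clock: 23.72
tcp_pos: [0.556, 0.1952, 0.1335]
orientation: [-2.072, -2.36, 0.001]
contact_force: [1.1, -0.0, 0.2]
grip_width: 0.0545
gripper_force: 0.0
clock: 24.72
tcp_pos: [0.5744, -0.3025, 0.1479]
orientation: [1.86, 2.53, 0.0]
contact_force: [1.3, 0.4, 0.4]
grip_width: 0.0551
gripper_force: 0.0
clock: 25.35
tcp_pos: [0.5742, -0.3007, 0.1473]
orientation: [0.923, 3.003, 0.0]
contact_force: [-0.9, 0.1, -0.2]
grip_width: 0.055
gripper_force: 0.0
(([0.5651, -0.0405], (50, 16), 81.1), np.float64(0.034), [527.0, 29.0], 1322)
(([0.5761, -0.3633], (83, 28), -33.8), np.float64(0.025), [227.0, 235.0], 2009)
25.4 [ 0.5743 -0.3007  0.1473] F [0.  0.3 0.6] grip 0.0552 0.0
brown
(([0.5646, -0.3567], (56, 28), -31.6), np.float64(0.024), [425.0, 211.0], 221)
(([0.5572, 0.1904], (81, 26), -82.7), np.float64(0.029), [210.0, 210.0], 333)
(([0.5646, -0.0409], (52, 17), 85.3), np.float64(0.034), [302.0, 207.0], 131)
(([0.5013, 0.1842], (83, 27), -82.3), np.float64(0.029), [211.0, 232.0], 373)
pan
(([0.6395, -0.2048], (85, 29), -8.4), np.float64(0.028), [367.0, 179.0], 396)
(([0.6324, -0.2595], (86, 29), -8.7), np.float64(0.028), [388.0, 182.0], 395)
yaw 55.7 rz -0.2 then [-0.0356 -0.0517  0.1423] | before-turn [-0.0357 -0.0516  0.1423] tool z [ 0. -0. -1.] j7 1.02
```

```bash
python3 -m jog '[{"fingers":0.055,"x":-0.036,"y":-0.051,"z":0.02,"rx":0,"ry":0,"rz":0},{"fingers":0.055,"x":0,"y":0,"z":0.06,"rx":0,"ry":0,"rz":0},{"fingers":0.055,"x":0,"y":0,"z":0.04,"rx":0,"ry":0,"rz":0},{"fingers":0.055,"x":0,"y":0,"z":0.02,"rx":0,"ry":0,"rz":0},{"fingers":0.0,"x":0,"y":0,"z":0,"rx":0,"ry":0,"rz":0},{"fingers":0.0,"x":0,"y":0,"z":0,"rx":0,"ry":0,"rz":0},{"fingers":0.0,"x":0,"y":0,"z":0,"rx":0,"ry":0,"rz":0},{"fingers":0.0,"x":0,"y":0,"z":-0.05,"rx":0,"ry":0,"rz":0}]'
python3 -m jog '[{"fingers":0.0,"x":0,"y":0,"z":-0.06,"rx":0,"ry":0,"rz":0},{"fingers":0.0,"x":0,"y":0,"z":-0.03,"rx":0,"ry":0,"rz":9.7},{"fingers":0.0,"x":0,"y":0,"z":0,"rx":0,"ry":0,"rz":9.7},{"fingers":0.0,"x":0,"y":0,"z":0,"rx":0,"ry":0,"rz":9.7},{"fingers":0.0,"x":0,"y":0,"z":0,"rx":0,"ry":0,"rz":9.7},{"fingers":0.0,"x":0,"y":0,"z":0,"rx":0,"ry":0,"rz":9.6},{"fingers":0.0,"x":0.0619,"y":0.012,"z":0,"rx":0,"ry":0,"rz":0},{"fingers":0.0,"x":0.0619,"y":0.012,"z":0,"rx":0,"ry":0,"rz":0}]'
python3 -m jog '[{"fingers":0.0,"x":0.0619,"y":0.012,"z":0,"rx":0,"ry":0,"rz":0},{"fingers":0.0,"x":0.0619,"y":0.012,"z":0,"rx":0,"ry":0,"rz":0},{"fingers":0.0,"x":0.0619,"y":0.012,"z":0,"rx":0,"ry":0,"rz":0},{"fingers":0.0,"x":0.0619,"y":0.012,"z":0,"rx":0,"ry":0,"rz":0},{"fingers":0.0,"x":0.0619,"y":0.012,"z":0,"rx":0,"ry":0,"rz":0},{"fingers":0.0,"x":0.0619,"y":0.012,"z":0,"rx":0,"ry":0,"rz":0},{"fingers":0.0,"x":0.0619,"y":0.012,"z":0.03,"rx":0,"ry":0,"rz":0},{"fingers":0.0,"x":0,"y":0,"z":0,"rx":0,"ry":0,"rz":0}]'
python3 -m jog '[{"fingers":0.0,"x":0,"y":0,"z":0,"rx":0,"ry":0,"rz":0}]'
python3 - <<'E'
from h import *
st(); plan(*tray(.056),.01,7.3)
E
```

```text
clock: 26.45
tcp_pos: [0.573, -0.3593, 0.0559]
orientation: [-0.919, -2.998, -0.001]
contact_force: [0.0, -0.5, -0.1]
grip_width: 0.0272
gripper_force: 42.4
clock: 27.45
tcp_pos: [0.5835, -0.2343, 0.1492]
orientation: [2.072, 2.359, 0.002]
contact_force: [1.5, 0.5, -0.5]
grip_width: 0.027
gripper_force: 42.4
clock: 28.45
tcp_pos: [0.6064, 0.2026, 0.1207]
orientation: [-2.057, -2.369, -0.003]
contact_force: [-0.4, -0.5, -0.9]
grip_width: 0.0269
gripper_force: 42.4
clock: 28.58
tcp_pos: [0.6091, 0.195, 0.1217]
orientation: [2.07, 2.362, 0.0]
contact_force: [0.7, -0.4, -0.3]
grip_width: 0.027
gripper_force: 42.4
28.575 [0.6091 0.195  0.1217] F [ 0.7 -0.4 -0.3] grip 0.027 42.4
yaw 7.5 rz 0.2 then [0.0076 0.0033 0.1117] | before-turn [0.0076 0.0034 0.1117] tool z [ 0.001 -0.001 -1.   ] j7 -0.57
```

```bash
python3 -m jog '[{"fingers":0.0,"x":0.005,"y":0.002,"z":0.06,"rx":0,"ry":0,"rz":0},{"fingers":0.0,"x":0,"y":0,"z":0.04,"rx":0,"ry":0,"rz":0},{"fingers":0.0,"x":0,"y":0,"z":0.01,"rx":0,"ry":0,"rz":0},{"fingers":0.0,"x":0,"y":0,"z":0,"rx":0,"ry":0,"rz":0},{"fingers":0.042,"x":0,"y":0,"z":0,"rx":0,"ry":0,"rz":0},{"fingers":0.042,"x":0,"y":0,"z":0,"rx":0,"ry":0,"rz":0},{"fingers":0.042,"x":0,"y":0,"z":-0.06,"rx":0,"ry":0,"rz":0},{"fingers":0.055,"x":0,"y":0,"z":-0.06,"rx":0,"ry":0,"rz":0}]'
python3 -m jog '[{"fingers":0.055,"x":-0.0585,"y":-0.0192,"z":-0.015,"rx":0,"ry":0,"rz":0},{"fingers":0.055,"x":-0.0585,"y":-0.0192,"z":0,"rx":0,"ry":0,"rz":0},{"fingers":0.055,"x":-0.0585,"y":-0.0192,"z":0,"rx":0,"ry":0,"rz":0},{"fingers":0.055,"x":-0.0585,"y":-0.0192,"z":0,"rx":0,"ry":0,"rz":7.8},{"fingers":0.055,"x":0,"y":0,"z":0,"rx":0,"ry":0,"rz":7.8},{"fingers":0.055,"x":0,"y":0,"z":0,"rx":0,"ry":0,"rz":0},{"fingers":0.055,"x":0,"y":0,"z":0,"rx":0,"ry":0,"rz":0}]'
python3 s.py t2.png
python3 - <<'E'
from h import *
im,W=look("wrist","w4.png"); H,S,V=cv2.split(cv2.cvtColor(im,cv2.COLOR_RGB2HSV))
print(seg(W,((H<8)|(H>170))&(S>130),(.031,.05),(.4,.7,-.15,.05),50))
print(seg(W,V>=0,(.002,.01),(.4,.7,-.15,.05),500))
plan(.565,-.039,.012,-8.3)
E
```

```text
clock: 29.58
tcp_pos: [0.6098, 0.2001, 0.1321]
orientation: [-2.07, -2.362, 0.002]
contact_force: [0.8, -0.6, 0.2]
grip_width: 0.0547
gripper_force: 0.0
clock: 30.45
tcp_pos: [0.5651, -0.0394, 0.1461]
orientation: [-2.368, -2.065, -0.001]
contact_force: [0.1, -0.5, -0.1]
grip_width: 0.0549
gripper_force: 0.0
30.45 [ 0.5651 -0.0394  0.1461] F [ 0.1 -0.5 -0.1] grip 0.0549 0.0
brown
(([0.6117, 0.1861], (69, 26), -81.5), np.float64(0.028), [213.0, 187.0], 242)
(([0.5571, 0.1902], (81, 26), -82.9), np.float64(0.028), [210.0, 210.0], 346)
(([0.5011, 0.1842], (83, 27), -82.3), np.float64(0.029), [211.0, 232.0], 371)
pan
(([0.6404, -0.2068], (83, 29), -4.7), np.float64(0.028), [369.0, 174.0], 230)
(([0.6323, -0.2595], (86, 30), -9.8), np.float64(0.028), [388.0, 182.0], 403)
[(([0.5656, -0.0372], (49, 16), 81.1), np.float64(0.035), [278.0, 206.0], 933)]
[(([0.5657, -0.0381], (228, 92), -9.5), np.float64(0.005), [277.0, 197.0], 16348)]
yaw -7.9 rz 0.4 then [ 0.0003 -0.0002  0.134 ] | before-turn [ 0.0003 -0.0002  0.134 ] tool z [ 0.  0. -1.] j7 -0.41
```

View pics/w4.png

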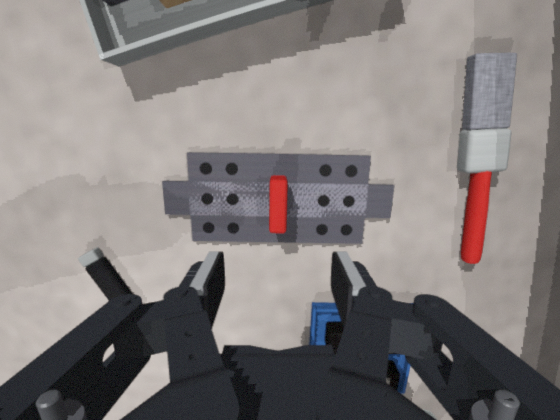

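View pics/t2.png

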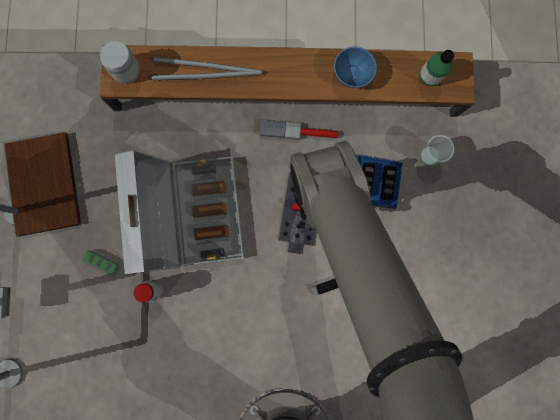

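The three fresh sticks lie in the tray at (208,187), (209,210) and (211,232), and both charred sticks are in the pan. The wrist view shows the keeper with its red grip at (278,205). The red-handled brush at (475,210) isn't needed. I grip the keeper.

```bash
python3 -m jog '[{"fingers":0.05,"x":0.0015,"y":0.0005,"z":0.06,"rx":0,"ry":0,"rz":1},{"fingers":0.05,"x":0,"y":0,"z":0.045,"rx":0,"ry":0,"rz":0},{"fingers":0.05,"x":0,"y":0,"z":0.022,"rx":0,"ry":0,"rz":0},{"fingers":0.05,"x":0,"y":0,"z":0.008,"rx":0,"ry":0,"rz":0},{"fingers":0.0,"x":0,"y":0,"z":0,"rx":0,"ry":0,"rz":0},{"fingers":0.0,"x":0,"y":0,"z":0,"rx":0,"ry":0,"rz":0},{"fingers":0.0,"x":0,"y":0,"z":0,"rx":0,"ry":0,"rz":0},{"fingers":0.0,"x":0,"y":0,"z":0,"rx":0,"ry":0,"rz":0}]' 80
python3 -m jog '[{"fingers":0.0,"x":0,"y":0,"z":-0.03,"rx":0,"ry":0,"rz":0},{"fingers":0.0,"x":0,"y":0,"z":-0.06,"rx":0,"ry":0,"rz":0},{"fingers":0.0,"x":0,"y":0,"z":-0.04,"rx":0,"ry":0,"rz":0},{"fingers":0.0,"x":0,"y":0,"z":0,"rx":0,"ry":0,"rz":0},{"fingers":0.0,"x":0,"y":0,"z":0,"rx":0,"ry":0,"rz":0}]'
python3 - <<'E'
from h import *
st(); plan(*C,.14,7.3)
E
```

```text
clock: 31.55
tcp_pos: [0.5666, -0.0391, 0.0123]
orientation: [2.389, 2.038, 0.003]
contact_force: [-1.8, 0.1, 6.6]
grip_width: 0.014
gripper_force: 79.6
clock: 32.17
tcp_pos: [0.5647, -0.0396, 0.1401]
orientation: [-2.39, -2.038, 0.002]
contact_force: [0.6, -0.7, -2.4]
grip_width: 0.0146
gripper_force: 78.8
32.175 [ 0.5647 -0.0396  0.1401] F [ 0.6 -0.7 -2.4] grip 0.0146 78.8
yaw -9.1 rz -16.4 then [0.2346 0.0213 0.    ] | before-turn [ 0.2311 -0.0457  0.    ] tool z [-0.001 -0.    -1.   ] j7 -0.44
```

```bash
python3 -m jog '[{"fingers":0.0,"x":0,"y":0,"z":0,"rx":0,"ry":0,"rz":-8.2},{"fingers":0.0,"x":0,"y":0,"z":0,"rx":0,"ry":0,"rz":-8.2},{"fingers":0.0,"x":0.05,"y":0.0053,"z":0,"rx":0,"ry":0,"rz":0},{"fingers":0.0,"x":0.06,"y":0.0053,"z":0,"rx":0,"ry":0,"rz":0},{"fingers":0.0,"x":0.06,"y":0.0053,"z":0,"rx":0,"ry":0,"rz":0},{"fingers":0.0,"x":0.05,"y":0.0053,"z":0,"rx":0,"ry":0,"rz":0},{"fingers":0.0,"x":0.0146,"y":0,"z":0,"rx":0,"ry":0,"rz":0},{"fingers":0.0,"x":0,"y":0,"z":0,"rx":0,"ry":0,"rz":0}]'
python3 -m jog '[{"fingers":0.0,"x":0,"y":0,"z":0,"rx":0,"ry":0,"rz":0},{"fingers":0.0,"x":0,"y":0,"z":0,"rx":0,"ry":0,"rz":0}]'
cat > k.py <<'E'
from h import *
import sys
st(); im,W=look("wrist",sys.argv[1] if len(sys.argv)>1 else None); H,S,V=cv2.split(cv2.cvtColor(im,cv2.COLOR_RGB2HSV))
a=np.radians(TY); Rt=np.array([[np.cos(a),np.sin(a)],[-np.sin(a),np.cos(a)]])
red=seg(W,((H<8)|(H>170))&(S>130),(.03,.3),(.45,.7,.1,.3),50)
for b in red+seg(W,(H>12)&(H<32)&(S>120),(.04,.075),(.38,.75,.05,.3),20): print(b, "tray",np.round(Rt@(np.array(b[0][0])-C),4))
zt=red[0][1] if red else .17
for b in seg(W,(V>=0)&(S<90),(zt-.045,zt-.018),(.38,.75,.08,.3),500): print("plate",b,np.round(Rt@(np.array(b[0][0])-C),4))
plan(*C,.048,7.3)
E
python3 k.py w5.png
```

```text
clock: 33.17
tcp_pos: [0.5554, 0.1967, 0.1392]
orientation: [-2.071, -2.36, 0.004]
contact_force: [-0.4, -0.2, -1.9]
grip_width: 0.0145
gripper_force: 78.6
clock: 33.42
tcp_pos: [0.557, 0.1939, 0.1405]
orientation: [2.078, 2.356, -0.002]
contact_force: [0.7, -0.3, -2.1]
grip_width: 0.0143
gripper_force: 78.6
33.425 [0.557  0.1939 0.1405] F [ 0.7 -0.3 -2.1] grip 0.0143 78.6
(([0.5574, 0.1865], (68, 17), -84.5), np.float64(0.163), [277.0, 271.0], 3641) tray [ 0.0002 -0.0094]
plate (([0.4117, 0.2939], (12, 6), -75.7), np.float64(0.126), [16.0, 33.0], 602) [-0.1307  0.1156]
plate (([0.5565, 0.1986], (229, 83), 7.4), np.float64(0.133), [277.0, 233.0], 38426) [0.0009 0.0027]
yaw 7.2 rz -0.1 then [ 0.0017 -0.0008  0.0927] | before-turn [ 0.0017 -0.0008  0.0927] tool z [-0.    -0.001 -1.   ] j7 -0.61
```

View pics/w5.png

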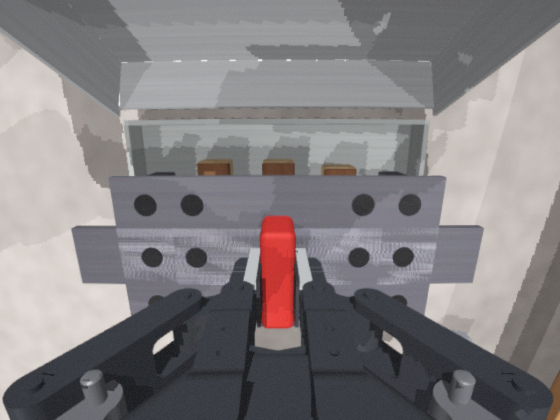

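The keeper hangs level, aligned with the tray, with its grip at pixel (278,270). I lower it to just above the hooks.

```bash
python3 -m jog '[{"fingers":0.0,"x":0.001,"y":-0.001,"z":0.03,"rx":0,"ry":0,"rz":0},{"fingers":0.0,"x":0,"y":0,"z":0.02,"rx":0,"ry":0,"rz":0},{"fingers":0.0,"x":0,"y":0,"z":0.005,"rx":0,"ry":0,"rz":0},{"fingers":0.0,"x":0,"y":0,"z":0,"rx":0,"ry":0,"rz":0},{"fingers":0.0,"x":0,"y":0,"z":0,"rx":0,"ry":0,"rz":0}]'
python3 k.py
python3 - <<'E'
from h import *
im,W=look("wrist"); V=im.max(2); z=W[...,2]; S=cv2.cvtColor(im,cv2.COLOR_RGB2HSV)[...,1]
m=(z>.06)&(z<.095)&(np.abs(W[...,0]-C[0])<.12)&(W[...,1]>.17)&(W[...,1]<.26)&(S<90); P=W[m]
A=np.c_[P[:,:2]-C,np.ones(len(P))]; print(len(P),np.linalg.lstsq(A,P[:,2],rcond=None)[0], "slopes, z plate top")
E
```

```text
clock: 34.1
tcp_pos: [0.5562, 0.1974, 0.0868]
orientation: [2.074, 2.358, 0.002]
contact_force: [0.6, -0.2, -2.1]
grip_width: 0.0144
gripper_force: 78.6
34.1 [0.5562 0.1974 0.0868] F [ 0.6 -0.2 -2.1] grip 0.0144 78.6
(([0.5559, 0.19], (68, 20), -80.8), np.float64(0.109), [277.0, 271.0], 3636) tray [-0.0008 -0.0057]
(([0.4417, 0.1915], (7, 1), 8.0), np.float64(0.045), [107.0, 223.0], 25) tray [-0.1139  0.0103]
(([0.6675, 0.2206], (8, 1), 7.8), np.float64(0.045), [446.0, 223.0], 30) tray [0.1137 0.0104]
plate (([0.4129, 0.2842], (32, 6), -83.3), np.float64(0.075), [18.0, 59.0], 2015) [-0.1307  0.1059]
plate (([0.555, 0.202], (229, 83), 7.4), np.float64(0.08), [277.0, 233.0], 38441) [-0.0002  0.0063]
yaw 7.3 rz 0.0 then [-0.0015 -0.0004  0.0388] | before-turn [-0.0015 -0.0005  0.0388] tool z [ 0.002  0.001 -1.   ] j7 -0.66
37627 [ 0.00117834 -0.00374346  0.07972242] slopes, z plate top
```

```bash
python3 -m jog '[{"fingers":0.0,"x":-0.0022,"y":0,"z":0.005,"rx":0,"ry":0,"rz":0},{"fingers":0.0,"x":0,"y":0,"z":0.008,"rx":0,"ry":0,"rz":0},{"fingers":0.0,"x":0,"y":0,"z":0.006,"rx":0,"ry":0,"rz":0},{"fingers":0.0,"x":0,"y":0,"z":0.005,"rx":0,"ry":0,"rz":0},{"fingers":0.0,"x":0,"y":0,"z":0,"rx":0,"ry":0,"rz":0}]'
python3 -m jog '[{"fingers":0.0,"x":0,"y":0,"z":0.005,"rx":0,"ry":0,"rz":0},{"fingers":0.0,"x":0,"y":0,"z":0.005,"rx":0,"ry":0,"rz":0},{"fingers":0.0,"x":0,"y":0,"z":0,"rx":0,"ry":0,"rz":0}]'
python3 k.py
```

```text
clock: 34.83
tcp_pos: [0.5557, 0.1951, 0.0616]
orientation: [-2.074, -2.359, 0.0]
contact_force: [-0.3, 0.4, -2.0]
grip_width: 0.0142
gripper_force: 78.7
clock: 35.2
tcp_pos: [0.5557, 0.1953, 0.0517]
orientation: [-2.074, -2.359, -0.001]
contact_force: [0.2, 1.4, -0.7]
grip_width: 0.0143
gripper_force: 79.0
35.2 [0.5557 0.1953 0.0517] F [ 0.2  1.4 -0.7] grip 0.0143 79.0
(([0.5571, 0.1879], (68, 19), -84.2), np.float64(0.074), [277.0, 271.0], 3665) tray [ 0.0001 -0.008 ]
(([0.4368, 0.1813], (20, 13), -80.0), np.float64(0.054), [56.0, 261.0], 1470) tray [-0.1201  0.0008]
(([0.6733, 0.2118], (21, 13), -81.2), np.float64(0.054), [499.0, 261.0], 1530) tray [0.1184 0.001 ]
plate (([0.544, 0.2882], (265, 43), 4.2), np.float64(0.032), [221.0, 85.0], 13317) [-0.0002  0.0932]
plate (([0.5549, 0.2], (258, 142), 7.3), np.float64(0.044), [278.0, 225.0], 46964) [-0.0006  0.0043]
yaw 7.4 rz 0.1 then [0.0005 0.0004 0.0037] | before-turn [0.0005 0.0004 0.0037] tool z [-0.     0.001 -1.   ] j7 -0.69
```

```bash
python3 -m jog '[{"fingers":0.0,"x":0,"y":0,"z":0.004,"rx":0,"ry":0,"rz":0},{"fingers":0.0,"x":0,"y":0,"z":0.003,"rx":0,"ry":0,"rz":0},{"fingers":0.0,"x":0,"y":0,"z":0,"rx":0,"ry":0,"rz":0}]'
python3 k.py w6.png
```

```text
clock: 35.62
tcp_pos: [0.5561, 0.1949, 0.0482]
orientation: [2.074, 2.357, -0.001]
contact_force: [-9.3, -5.4, 32.6]
grip_width: 0.0146
gripper_force: 83.9
35.625 [0.5561 0.1949 0.0482] F [-9.3 -5.4 32.6] grip 0.0146 83.9
(([0.556, 0.187], (69, 19), -81.6), np.float64(0.071), [277.0, 271.0], 3658) tray [-0.0011 -0.0087]
(([0.4422, 0.1821], (21, 11), -81.3), np.float64(0.054), [60.0, 263.0], 1565) tray [-0.1146  0.0009]
(([0.669, 0.2109], (21, 12), -84.2), np.float64(0.054), [494.0, 263.0], 1590) tray [0.114  0.0006]
plate (([0.5439, 0.2906], (266, 43), 5.3), np.float64(0.031), [220.0, 80.0], 19081) [0.     0.0956]
plate (([0.5547, 0.2004], (258, 142), 7.3), np.float64(0.041), [277.0, 223.0], 49169) [-0.0007  0.0047]
yaw 7.3 rz 0.0 then [0.0009 0.     0.0001] | before-turn [0.0009 0.     0.0001] tool z [ 0.001 -0.002 -1.   ] j7 -0.69
```

View pics/w6.png

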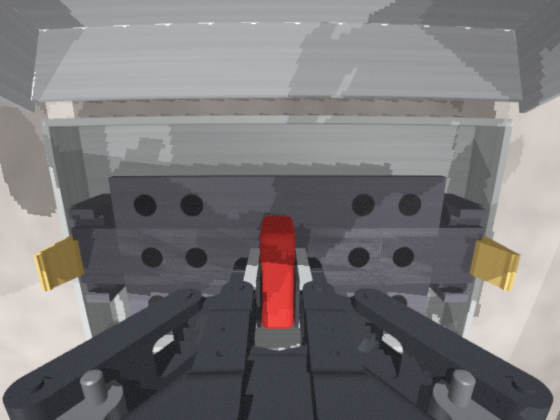

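Both hooks, at pixels (60,263) and (494,263), sprang back inwards symmetrically and the plate top is at 41 mm, so the keeper is home. I release it, go up, and check from above.

```bash
python3 -m jog '[{"fingers":0.0,"x":0,"y":0,"z":-0.005,"rx":0,"ry":0,"rz":0},{"fingers":0.04,"x":0,"y":0,"z":0,"rx":0,"ry":0,"rz":0},{"fingers":0.04,"x":0,"y":0,"z":0,"rx":0,"ry":0,"rz":0},{"fingers":0.04,"x":0,"y":0,"z":0,"rx":0,"ry":0,"rz":0},{"fingers":0.04,"x":0,"y":0,"z":-0.03,"rx":0,"ry":0,"rz":0},{"fingers":0.04,"x":0,"y":0,"z":-0.06,"rx":0,"ry":0,"rz":0},{"fingers":0.04,"x":0,"y":0,"z":-0.06,"rx":0,"ry":0,"rz":0},{"fingers":0.0,"x":0,"y":0,"z":0,"rx":0,"ry":0,"rz":0}]' 40
python3 k.py
python3 -m jog '[{"fingers":0.0,"x":0,"y":0,"z":-0.06,"rx":0,"ry":0,"rz":0},{"fingers":0.0,"x":0,"y":0,"z":-0.05,"rx":0,"ry":0,"rz":0},{"fingers":0.0,"x":0,"y":0,"z":0,"rx":0,"ry":0,"rz":0}]'
python3 - <<'E'
from h import *
st(); plan(*tray(0,.206),.30,7.3)
im,W=look("top"); print(np.nanmax(W[(W[...,0]>.45)&(W[...,0]<.65)&(W[...,1]>.33)&(W[...,1]<.42)&(W[...,2]<.22)],axis=0))
print([ (np.round(x["xyz"],3),x["score"]) for x in r.landmark_of("lid_edge","top")])
E
```

```text
clock: 36.67
tcp_pos: [0.5587, 0.1967, 0.2052]
orientation: [2.072, 2.355, 0.014]
contact_force: [0.1, -0.0, -0.5]
grip_width: 0.0233
gripper_force: 0.0
36.675 [0.5587 0.1967 0.2052] F [ 0.1 -0.  -0.5] grip 0.0233 0.0
(([0.555, 0.1913], (59, 17), -83.6), np.float64(0.071), [272.0, 201.0], 868) tray [-0.0016 -0.0043]
(([0.4421, 0.1817], (19, 9), -84.0), np.float64(0.054), [162.0, 199.0], 284) tray [-0.1148  0.0005]
(([0.6693, 0.2109], (19, 11), -83.3), np.float64(0.055), [384.0, 198.0], 297) tray [0.1143 0.0006]
plate (([0.5442, 0.287], (264, 43), 3.8), np.float64(0.031), [246.0, 105.0], 4506) [-0.0001  0.092 ]
plate (([0.5504, 0.2365], (257, 69), 7.5), np.float64(0.03), [272.0, 138.0], 1568) [-0.0004  0.0411]
plate (([0.5556, 0.1955], (230, 90), 7.1), np.float64(0.041), [272.0, 194.0], 14801) [-0.0004 -0.0002]
plate (([0.4692, 0.1198], (103, 50), -25.0), np.float64(0.03), [187.0, 245.0], 531) [-0.0958 -0.0644]
plate (([0.6491, 0.1613], (79, 58), 7.3), np.float64(0.03), [362.0, 244.0], 536) [ 0.088  -0.0461]
yaw 7.3 rz 0.0 then [ 0.0003 -0.0019  0.1543] | before-turn [ 0.0003 -0.0019  0.1543] tool z [ 0.005  0.001 -1.   ] j7 -0.57
clock: 37.1
tcp_pos: [0.5572, 0.1959, 0.3126]
orientation: [2.073, 2.357, 0.007]
contact_force: [0.2, 0.3, -1.1]
grip_width: 0.0003
gripper_force: 0.0
37.1 [0.5572 0.1959 0.3126] F [ 0.2  0.3 -1.1] grip 0.0003 0.0
yaw 7.3 rz 0.0 then [ 0.2061 -0.0013  0.0129] | before-turn [ 0.2061 -0.0012  0.0129] tool z [ 0.005  0.002 -1.   ] j7 -0.5
[0.56623123 0.41999124 0.19135438]
[(array([0.534, 0.37 , 0.161]), 0.91)]
```

The keeper is centred at (0, 0) in the tray frame with its top at 41 mm. Next I go behind the lid.

```bash
python3 -m jog '[{"fingers":0.0,"x":0.055,"y":0,"z":0,"rx":0,"ry":0,"rz":0},{"fingers":0.0,"x":0.055,"y":0,"z":0,"rx":0,"ry":0,"rz":0},{"fingers":0.0,"x":0.055,"y":0,"z":0,"rx":0,"ry":0,"rz":0},{"fingers":0.0,"x":0.05,"y":0,"z":0,"rx":0,"ry":0,"rz":0},{"fingers":0.0,"x":0,"y":0,"z":0,"rx":0,"ry":0,"rz":0},{"fingers":0.0,"x":0,"y":0,"z":0.06,"rx":0,"ry":0,"rz":0},{"fingers":0.0,"x":0,"y":0,"z":0.05,"rx":0,"ry":0,"rz":0},{"fingers":0.0,"x":0,"y":0,"z":0,"rx":0,"ry":0,"rz":0}]'
python3 - <<'E'
from h import *
st(); plan(*tray(0,.206),.15,7.3)
im,W=look("scene","sc2.png")
E
```

```text
clock: 38.2
tcp_pos: [0.5265, 0.4038, 0.1938]
orientation: [-2.075, -2.358, 0.018]
contact_force: [-0.4, 0.1, 0.7]
grip_width: 0.0001
gripper_force: 0.0
38.2 [0.5265 0.4038 0.1938] F [-0.4  0.1  0.7] grip 0.0001 0.0
yaw 7.3 rz -0.0 then [-0.0038  0.0033  0.0438] | before-turn [-0.0038  0.0033  0.0438] tool z [-0.008 -0.008 -1.   ] j7 -0.91
```

View pics/sc2.png

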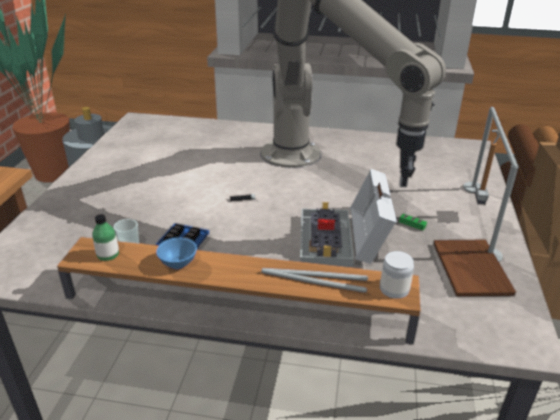

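The closed gripper is behind the lid, at (405,175), and the arm is well clear. I lower it and start pushing.

```bash
python3 -m jog '[{"fingers":0.0,"x":0,"y":0.002,"z":0.04,"rx":0,"ry":0,"rz":0},{"fingers":0.0,"x":-0.02,"y":0,"z":0,"rx":0,"ry":0,"rz":0},{"fingers":0.0,"x":-0.015,"y":0,"z":0,"rx":0,"ry":0,"rz":0},{"fingers":0.0,"x":-0.015,"y":0,"z":0,"rx":0,"ry":0,"rz":0},{"fingers":0.0,"x":-0.015,"y":0,"z":-0.01,"rx":0,"ry":0,"rz":0},{"fingers":0.0,"x":0,"y":0,"z":0,"rx":0,"ry":0,"rz":0}]'
python3 -m jog '[{"fingers":0.0,"x":-0.015,"y":0,"z":-0.01,"rx":0,"ry":0,"rz":0},{"fingers":0.0,"x":-0.015,"y":0,"z":-0.005,"rx":0,"ry":0,"rz":0},{"fingers":0.0,"x":-0.015,"y":0,"z":0,"rx":0,"ry":0,"rz":0},{"fingers":0.0,"x":-0.015,"y":0,"z":0,"rx":0,"ry":0,"rz":0},{"fingers":0.0,"x":0,"y":0,"z":0,"rx":0,"ry":0,"rz":0}]'
cat > l.py <<'E'
from h import *
st(); o=r.get_obs(); a=np.radians(TY); D=o["tcp_pos"][:2]-C; print("tcp tray",D[0]*np.cos(a)+D[1]*np.sin(a),-D[0]*np.sin(a)+D[1]*np.cos(a))
look("scene","l.png")
for x in r.landmark_of("lid_edge","scene")[:2]:
    p=np.array(x["xyz"]); y=-(p[0]-C[0])*np.sin(a)+(p[1]-C[1])*np.cos(a)-.078; print(np.round(p,3),round(x["score"],2),"open deg",round(np.degrees(np.arctan2(p[2]-.032,-y))-17.4,1))
E
python3 l.py
```

```text
clock: 39.0
tcp_pos: [0.5386, 0.3505, 0.1788]
orientation: [-2.07, -2.358, -0.022]
contact_force: [-9.4, 7.3, 21.9]
grip_width: -0.0002
gripper_force: 10.9
clock: 39.62
tcp_pos: [0.5488, 0.2841, 0.1896]
orientation: [2.075, 2.354, 0.011]
contact_force: [1.3, 1.2, 1.7]
grip_width: -0.0001
gripper_force: 1.1
39.625 [0.5488 0.2841 0.1896] F [1.3 1.2 1.7] grip -0.0001 1.1
tcp tray 0.004062671837351523 0.08848086957450255
[0.545 0.274 0.198] 0.76 open deg 72.8
```

The lid is open about 73° and its free edge is pushed past vertical. I continue over and down.

```bash
python3 -m jog '[{"fingers":0.0,"x":-0.011,"y":0,"z":0.01,"rx":0,"ry":0,"rz":0},{"fingers":0.0,"x":-0.011,"y":0,"z":0.01,"rx":0,"ry":0,"rz":0},{"fingers":0.0,"x":-0.017,"y":0,"z":0.005,"rx":0,"ry":0,"rz":0},{"fingers":0.0,"x":-0.017,"y":0,"z":0.005,"rx":0,"ry":0,"rz":0},{"fingers":0.0,"x":0,"y":0,"z":0,"rx":0,"ry":0,"rz":0}]'
python3 l.py
```

```text
clock: 40.35
tcp_pos: [0.5534, 0.2252, 0.1535]
orientation: [2.079, 2.355, -0.006]
contact_force: [-0.2, 0.2, 0.2]
grip_width: 0.0
gripper_force: 0.0
40.35 [0.5534 0.2252 0.1535] F [-0.2  0.2  0.2] grip 0.0 0.0
tcp tray 0.0012033607117371684 0.029514654674627577
[0.554 0.195 0.178] 0.92 open deg 44.2
```

```bash
python3 -m jog '[{"fingers":0.0,"x":-0.014,"y":0,"z":0.007,"rx":0,"ry":0,"rz":0},{"fingers":0.0,"x":-0.014,"y":0,"z":0.007,"rx":0,"ry":0,"rz":0},{"fingers":0.0,"x":-0.012,"y":0,"z":0.013,"rx":0,"ry":0,"rz":0},{"fingers":0.0,"x":-0.012,"y":0,"z":0.013,"rx":0,"ry":0,"rz":0},{"fingers":0.0,"x":0,"y":0,"z":0,"rx":0,"ry":0,"rz":0}]'
python3 l.py
python3 -m jog '[{"fingers":0.0,"x":-0.008,"y":0,"z":0.01,"rx":0,"ry":0,"rz":0},{"fingers":0.0,"x":-0.007,"y":0,"z":0.01,"rx":0,"ry":0,"rz":0},{"fingers":0.0,"x":0,"y":0,"z":0.008,"rx":0,"ry":0,"rz":0},{"fingers":0.0,"x":0,"y":0,"z":0,"rx":0,"ry":0,"rz":0}]'
python3 l.py
```

```text
clock: 41.08
tcp_pos: [0.5594, 0.1749, 0.113]
orientation: [-2.077, -2.356, 0.005]
contact_force: [-0.7, -0.1, 0.1]
grip_width: 0.0002
gripper_force: 0.0
41.075 [0.5594 0.1749 0.113 ] F [-0.7 -0.1  0.1] grip 0.0002 0.0
tcp tray 0.0006704282469063624 -0.02114140298703271
[0.562 0.137 0.121] 0.87 open deg 15.6
clock: 41.68
tcp_pos: [0.5614, 0.1621, 0.0859]
orientation: [-2.074, -2.358, 0.002]
contact_force: [-0.0, 0.4, 0.6]
grip_width: -0.0003
gripper_force: 0.0
41.675 [0.5614 0.1621 0.0859] F [-0.   0.4  0.6] grip -0.0003 0.0
tcp tray 0.0010593135764361186 -0.03415981431727299
[0.565 0.125 0.083] 0.6 open deg 1.5
```

```bash
python3 -m jog '[{"fingers":0.0,"x":0,"y":0,"z":0.004,"rx":0,"ry":0,"rz":0},{"fingers":0.0,"x":0,"y":0,"z":0.002,"rx":0,"ry":0,"rz":0},{"fingers":0.0,"x":0,"y":0,"z":0,"rx":0,"ry":0,"rz":0}]'
python3 l.py
```

```text
clock: 42.15
tcp_pos: [0.5622, 0.1624, 0.0812]
orientation: [2.074, 2.359, 0.0]
contact_force: [0.0, -1.6, 2.4]
grip_width: -0.0
gripper_force: 1.4
42.15 [0.5622 0.1624 0.0812] F [ 0.  -1.6  2.4] grip -0.0 1.4
tcp tray 0.001927931820855766 -0.03391578600538787
[0.566 0.122 0.081] 0.62 open deg 0.6
```

```bash
python3 -m jog '[{"fingers":0.0,"x":0,"y":0,"z":0.002,"rx":0,"ry":0,"rz":0},{"fingers":0.0,"x":0,"y":0,"z":0.002,"rx":0,"ry":0,"rz":0},{"fingers":0.0,"x":0,"y":0,"z":0,"rx":0,"ry":0,"rz":0}]'
python3 -m jog '[{"fingers":0.0,"x":0,"y":0,"z":-0.04,"rx":0,"ry":0,"rz":0},{"fingers":0.0,"x":0,"y":0,"z":-0.06,"rx":0,"ry":0,"rz":0},{"fingers":0.0,"x":0,"y":0,"z":-0.06,"rx":0,"ry":0,"rz":0},{"fingers":0.0,"x":0,"y":0,"z":-0.06,"rx":0,"ry":0,"rz":0},{"fingers":0.0,"x":0,"y":0,"z":0,"rx":0,"ry":0,"rz":0},{"fingers":0.0,"x":0,"y":0,"z":0,"rx":0,"ry":0,"rz":0}]'
python3 - <<'E'
from h import *
im,W=look("wrist","w7.png"); z=W[...,2]; a=np.radians(TY)
D=W[...,:2]-C; x=D[...,0]*np.cos(a)+D[...,1]*np.sin(a); y=-D[...,0]*np.sin(a)+D[...,1]*np.cos(a)
m=(np.abs(x)<.12)&(y>-.06)&(y<.06)&(z>.06)&(z<.12); A=np.c_[x[m],y[m],np.ones(m.sum())]
print(m.sum(),np.linalg.lstsq(A,z[m],rcond=None)[0])
E
python3 s.py
```

```text
clock: 42.62
tcp_pos: [0.5624, 0.1625, 0.0808]
orientation: [2.073, 2.357, -0.001]
contact_force: [-11.8, -7.4, 36.2]
grip_width: -0.0002
gripper_force: 18.4
clock: 43.38
tcp_pos: [0.5616, 0.1622, 0.2962]
orientation: [-2.075, -2.359, 0.001]
contact_force: [-0.0, -0.4, -0.8]
grip_width: -0.0002
gripper_force: 0.0
19851 [0.00041068 0.00077786 0.08110115]
43.425 [0.5612 0.1619 0.2953] F [-0.7 -0.3 -0.4] grip 0.0 0.0
brown
pan
(([0.6397, -0.2051], (85, 30), -8.9), np.float64(0.028), [367.0, 179.0], 395)
(([0.6328, -0.2596], (87, 29), -8.5), np.float64(0.028), [388.0, 182.0], 401)
```

View pics/w7.png

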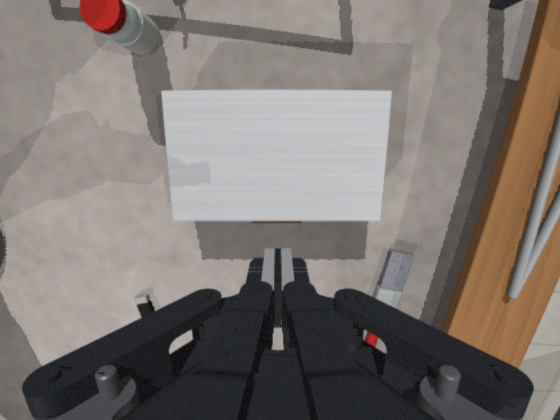

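The lid is flat and shut: its top is at 81.1 mm with a slope under 0.001. It fills pixels (165–390, 90–222), and the robot is clear of everything. I hand in.

```bash
python3 -c "from bench import r; print(r.hand_in())"
```

```text
the job is handed in; nothing more can be done
None
```

I handed the job in at about 43 s on the robot's clock: both charred sticks are in the ash pan, three fresh sticks lie flat in the tray, the keeper sits under both hooks, and the lid is shut; the jar was left alone and no verdict came back.

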